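# Lock the slope-front cabinet and take its key out

### The job

Lock the small slope-front cabinet: turn the key that stands in its lock clockwise as far as it goes, so that the bolt shoots into the keep, then turn it back anticlockwise to the one position where it will come out. That position is not marked and has to be felt for with light pulls, without forcing the key. Draw the key out, put it into the steel bowl and let go, without disturbing the things round about.

Things in the scene. Friction and masses are not known exactly. Their poses are not given: they have to be found in the camera images.
- lock_face (a point): centre of the round brass plug in the outer face of the dark steel rim lock (case 80 x 78 x 30 mm) on the cabinet's sloping door. Axes: z = the plug's axis, pointing out of the face, 35 degrees from vertical, leaning to the cabinet's front; x = up the slope; y = to the left seen from the front. The plug turns about this z. Fixed
- plug (a joint): angle of the plug, rad: 0 at the start, keyway along lock_face's x; positive = clockwise seen from outside (about -z of lock_face). Stops at +0.6 and -1.0; friction 0.06 N m; the key has about 0.1 rad of play in it. The key comes out at one unseen key angle, different each run, between -0.85 and -0.2, within about 0.1 rad; elsewhere it lifts 1 to 2 mm and stops hard
- bolt (a joint): travel of the steel bolt (10 x 12 mm in section) out of the right-hand side of the lock case, m: 0 = drawn in, about 0.011 when the plug has been turned to its clockwise stop. The plug only pushes it out; it stays out (friction 2 N) when the key is turned back
- key_bow (a point): centre of the key's bow (flat black head, 28 wide x 9 thick x 34 mm tall), grasped across the 9 mm. Axes: z = along the key from foot to bow, x = across the 28 mm, y = across the 9 mm. With the key home this point is on the plug's axis, 28 mm out from lock_face, the bow's lower edge 11 mm off the face; key x lies along lock_face's x at the start
- key_mid (a point): the point half-way along the key, on its shank, 37.5 mm above its foot; same axes as key_bow
- steel_bowl: round steel bowl, loose, rim diameter 97, 60 high, floor 3 mm thick and about 54 across inside; origin under its centre on the bench
- cabinet: slope-front steel cabinet, white door, grey body, 200 deep x 240 wide, 40 high in front and 180 at the back, fixed to the bench; origin under its centre, its front faces its own -x
- stain_bottle: small amber dropper bottle with a black bulb, 32 x 34 x 86, a bystander; origin under its centre
- timer: flat white bench timer, 62 x 66 x 21, a bystander; origin under its centre
- beaker: small glass beaker, diameter about 55, 70 high, a bystander; origin under its centre
- key: the loose steel key, 75 mm long, 45 g; origin at its foot, axes as key_bow (bow centre 58 mm above the foot). At the start 30 mm of it stand in the lock: lift it straight along the plug's axis by at least 45 mm to clear. It has about 1 mm of play each way in the keyway

How it is judged:
On the way, in this order (a step that is already met when the one before it is completed fails the run):
1. the key has been turned clockwise to the stop: the bolt is out by more than 8.5 mm (value of joint bolt above 0.0085 m), for 0.1 s.
2. the key has been drawn clear of the lock, with the bolt still out (distance between key_bow and lock_face above 0.075 m and value of joint bolt above 0.0085 m), for 0.1 s.
At the end, for the whole second after the job is handed in: The bolt is out by more than 8.5 mm; the key lies or leans at rest in the upright steel bowl (its middle within 40 mm of the bowl's centre line and less than 60 mm above the bench), released (value of joint bolt above 0.0085 m and horizontal distance between key_mid and steel_bowl below 0.04 m and height (world z) of key_mid below 0.06 m and linear speed of key below 0.03 m/s and angle between steel_bowl's own z axis and vertical below 0.15 rad); the robot touches nothing.
It fails at once if a bystander is shifted by more than 40 mm (distance of any of stain_bottle, timer, beaker from where it was at the start of the episode above 0.04 m).
It fails at once if the key is forced: more than 80 N between the key and the lock (contact force between key and cabinet above 80 N).
It also fails if it takes over 58 s, if anything falls off the work surface, if the arm or the gripper's body presses on something with over 40 N, if the wrist force passes 120 N, or if a joint passes its speed limit or range.

### The arm

A 6-joint arm with a two-finger parallel gripper is mounted at the origin on a cart in front of the work surface, level with it; the furniture and walls round the work are solid. World frame = base frame: x ahead of the robot, y to its left, z up, the work surface at z = 0. Lengths are in m, angles in rad, forces in N, time in s.
With the tool pointing down it reaches from about 0.275 to 0.725 m from the base axis. Payload 15.9 kg.
Tool frame: the origin (TCP) lies at the very end of the fingers, on their centre line; the grasp point (between the pads) lies 19 mm behind it; y points along the fingers, x is the direction in which the jaws open and shut, and the axes are right-handed (so a half turn about y gives the same grasp; the last joint's range is limited). The gripper opens to 85 mm and grips with 20 to 120 N. Pads are 22 mm wide; open, the fingers measure 114 mm over their backs; the gripper's body (76 mm by 85 mm) begins 54 mm behind the grasp point. The pads swing forward as they close: fully open they stand 13 mm farther back than shut.
Start: joints at [1.133, 0.213, -0.034, 1.323, 0, 1.571], TCP at [0.212, 0.453, 0.231] pointing down, gripper open.
Joint ranges: [-2.98, 2.98], [-0.74, 1.72], [-1.14, 1.35], [-2.1, 2.04], [-1.57, 1.44], [-3.14, 3.14]. Speed limits (rad/s): [1.89, 1.89, 2.39, 2.57, 3.14, 3.14].

### API

Orientations are given as [roll, pitch, yaw] about the fixed x, y, z axes, in that order (R = Rz(yaw) Ry(pitch) Rx(roll)).
In Python, from workcell import telemetry, optics, bot gives the robot as it stands.
- The arm moves only by the tool carry_out, never from a script. Its argument "deltas" is a list of rows, each a list of 3 entries, a list of its own where there are three numbers: the shift along the tool's x, y, z in units of 40 mm (1.0 is 40 mm), then the turn about the tool's y in units of 8 degrees (1.0 is 8 degrees), then the opening, from -1 (shut) to 1 (fully open). In form: [[[x, y, z], yaw, fingers], ...]. A call has 1 to 20 rows; each row is the pose to reach, as a shift and turn from the pose commanded when the call began, along the tool's axes at that moment; what a row does not reach only later rows make up. A row lasts 1/8 s, in which the tool goes at most 62.5 mm and 10.7 degrees, less where a joint would pass 70% of its speed; a pose out of reach is approached as far as the arm can. A call with a gripper value outside its range is refused whole. The fingers move at their own pace and stop on an object; the grip force is fixed at half the most. Time passes only in rows, so rows that repeat a pose let the fingers close. It gives the time, the measured TCP pose, the force and the opening at its end, in the units of the state.
- telemetry.get_obs(): the state, without advancing time (a new reading comes with each control period).
- optics.capture(name): name is "scene" or "top" or "wrist"; returns the picture (400x640x3 uint8, red, green, blue); there is no depth.
- optics.get_calibration(name): a dict with "vertical_fov" (degrees; the focal length in pixels is half the picture's height over the tangent of half this angle, whatever the lens; pixels are square), "cx", "cy" (the principal point, pixels), "world_from_camera" (4x4, takes a point from camera to world coordinates). Camera axes: x right, y down, z forward; pixel columns grow to the right and rows downward; lengths in m; the calibration is good to about 2 mm. A picture is of the moment at which its call begins: read the wrist's pose just before it. get_calibration takes no time and is no camera call; for the wrist camera it gives the pose at the moment of the call.
- bot.hand_in(): hands the job in, once; it reports no verdict.
The state is a dict: "clock": time; "joint_pos": joint angles; "qvel": joint speeds; "effort": joint torques, N m; "tcp_pos": TCP position; "tool_rot": TCP orientation; "ft_force": force on the tool from outside, world axes, zero at the start; "moment": the same for the moment, N m; "finger_gap": finger opening in m.
Only numpy, scipy, OpenCV 4.12 (cv2) and the standard library are available. Lean on these libraries where they do the work, as an engineer would, in place of code of your own. Each camera call takes 0.05 s, during which the arm holds its last target.

## Working session

There is one attempt and no reset: what is moved stays moved. The work goes in short steps, Python scripts to look and compute and a tool call to move; the robot and the scene stay as the last step left them, time stands still between calls to the robot, and variables do not carry over. Pictures are saved under pics/ and viewed, and the job is handed in when it is done.

Besides the shell and the picture viewer there is one more tool, called after "Emit:" as a command line: name --argument value ..., lists and objects as JSON in quotes. carry_out: Moves the arm, as the interface text tells. Its arguments: {"type":"object","properties":{"deltas":{"type":"array"}},"required":["deltas"]}

```bash
ls; mkdir -p pics; python3 - <<'E'
from workcell import telemetry, optics, bot
import cv2, numpy as np
o=telemetry.get_obs(); print(o)
for n in ("scene","top","wrist"):
    c=optics.get_calibration(n); print(n,c)
    im=optics.capture(n); cv2.imwrite(f"pics/{n}0.png",im[:,:,::-1])
E
```

```text
pics
{'clock': 0.0, 'joint_pos': array([ 1.13302509e+00,  2.13334506e-01, -3.50674220e-02,  1.32346704e+00,
        2.54973837e-05,  1.57075863e+00]), 'qvel': array([ 1.71910545e-03, -1.31718122e-03,  1.39335435e-03, -1.41625128e-03,
        3.88259265e-05, -2.86922797e-04]), 'effort': array([-2.86990777e-03, -6.86161351e+01,  4.87124419e+01,  1.75079884e-02,
       -1.32620821e-04, -1.38660292e-05]), 'tcp_pos': array([0.21181365, 0.45255362, 0.23082366]), 'tool_rot': array([-1.57077079e+00,  1.07263970e-03,  1.13306279e+00]), 'ft_force': array([-0.34466387,  0.12061245,  0.13245813]), 'moment': array([-0.05801991,  0.01732604, -0.00585325]), 'finger_gap': 0.08499806031772142}
scene {'vertical_fov': 43.520643523848236, 'cx': 321.65201887102774, 'cy': 202.70378880929917, 'world_from_camera': array([[ 0.85322593, -0.32081244,  0.41119934, -0.07653107],
       [-0.52115088, -0.49393772,  0.69600811, -0.92816023],
       [-0.0201812 , -0.80814906, -0.58863215,  0.96875905],
       [ 0.        ,  0.        ,  0.        ,  1.        ]])}
top {'vertical_fov': 53.10589359290885, 'cx': 322.8586664834523, 'cy': 207.09588687972348, 'world_from_camera': array([[-0.01603727, -0.99719059,  0.07316918,  0.45757549],
       [-0.99966671,  0.01451036, -0.02135233,  0.1096409 ],
       [ 0.02023063, -0.07348722, -0.99709094,  1.2363486 ],
       [ 0.        ,  0.        ,  0.        ,  1.        ]])}
wrist {'vertical_fov': 58.42850037145908, 'cx': 325.2272661871627, 'cy': 201.494382139654, 'world_from_camera': array([[ 0.42374349,  0.87402741,  0.2377342 ,  0.15067268],
       [ 0.90578109, -0.40846981, -0.11275209,  0.47922745],
       [-0.00144118,  0.26311311, -0.96476392,  0.37336752],
       [ 0.        ,  0.        ,  0.        ,  1.        ]])}
```

View pics/scene0.png

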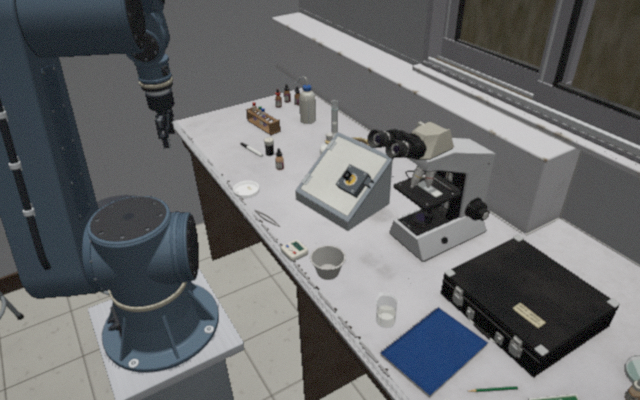

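View pics/top0.png

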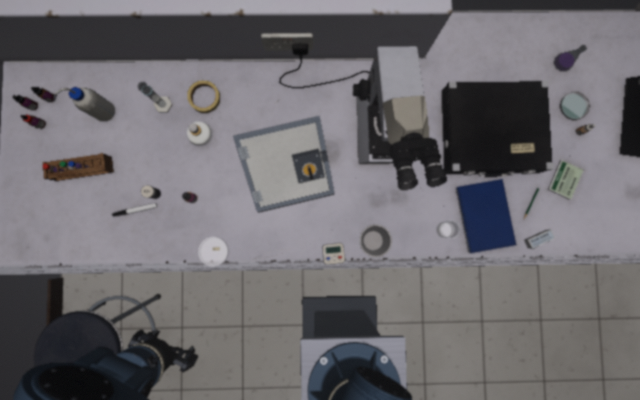

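View pics/wrist0.png

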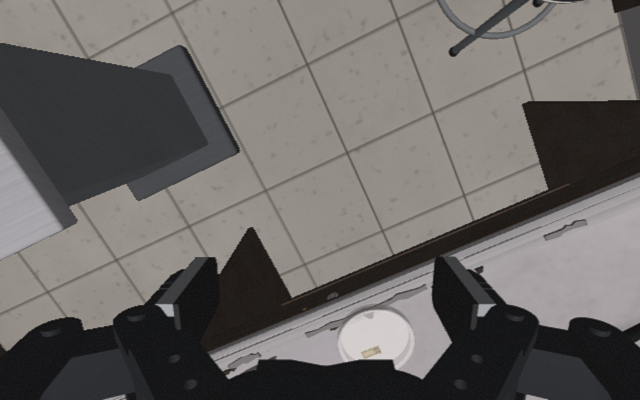

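The scene view shows the cabinet (345,180) with the lock at about (352,180), the bowl at (327,262), the timer at (294,250) and the beaker at (386,310). In the top view the lock is at (310,168), the bowl at (376,240), the timer at (333,253), the beaker at (447,230) and a bottle at (190,197). Next I'll enlarge both views and triangulate.

```bash
cat > h.py <<'E'
import numpy as np, cv2
from workcell import telemetry, optics
from scipy.spatial.transform import Rotation as R
def ray(c,u,v):
    f=200/np.tan(np.radians(c["vertical_fov"]/2)); M=c["world_from_camera"]
    d=M[:3,:3]@np.array([(u-c["cx"])/f,(v-c["cy"])/f,1]); return M[:3,3],d/np.linalg.norm(d)
def plane(c,u,v,z):
    o,d=ray(c,u,v); return o+d*(z-o[2])/d[2]
def tri(rs):
    A=sum(np.eye(3)-np.outer(d,d) for o,d in rs); b=sum((np.eye(3)-np.outer(d,d))@o for o,d in rs)
    p=np.linalg.solve(A,b); return p,[np.linalg.norm(np.cross(p-o,d)) for o,d in rs]
def proj(c,p):
    f=200/np.tan(np.radians(c["vertical_fov"]/2)); M=c["world_from_camera"]
    q=M[:3,:3].T@(np.asarray(p)-M[:3,3]); return q[0]/q[2]*f+c["cx"],q[1]/q[2]*f+c["cy"]
def tool():
    o=telemetry.get_obs(); return o,R.from_euler('xyz',o["tool_rot"]).as_matrix()
def crop(src,x0,y0,x1,y1,k,name):
    im=cv2.imread(src)[y0:y1,x0:x1]; cv2.imwrite(name,cv2.resize(im,None,fx=k,fy=k,interpolation=cv2.INTER_CUBIC))
E
python3 - <<'E'
from h import *
crop("pics/top0.png",220,100,400,270,4,"pics/top0c.png")
crop("pics/scene0.png",280,110,440,240,5,"pics/scene0c.png")
t=optics.get_calibration("top"); s=optics.get_calibration("scene")
print("lock",tri([ray(t,310,168),ray(s,352,180)]))
print("bowl rim",plane(t,376,240,.06), "timer",plane(t,333,253,.02),"beaker",plane(t,447,230,.07),"bottle",plane(t,190,197,.08))
E
```

```text
lock (array([0.65048677, 0.11960935, 0.12504806]), [np.float64(0.0010788130316621832), np.float64(0.0010788130316620615)])
bowl rim [ 0.44470474 -0.07014047  0.06      ] timer [0.40720977 0.05515433 0.02      ] beaker [ 0.47061642 -0.27789264  0.07      ] bottle [0.57719578 0.46757436 0.08      ]
```

View pics/top0c.png

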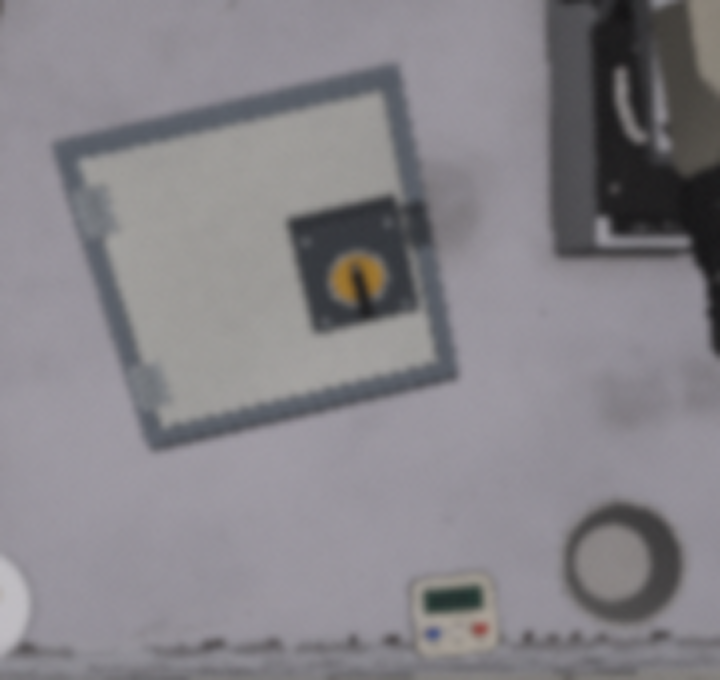

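View pics/scene0c.png

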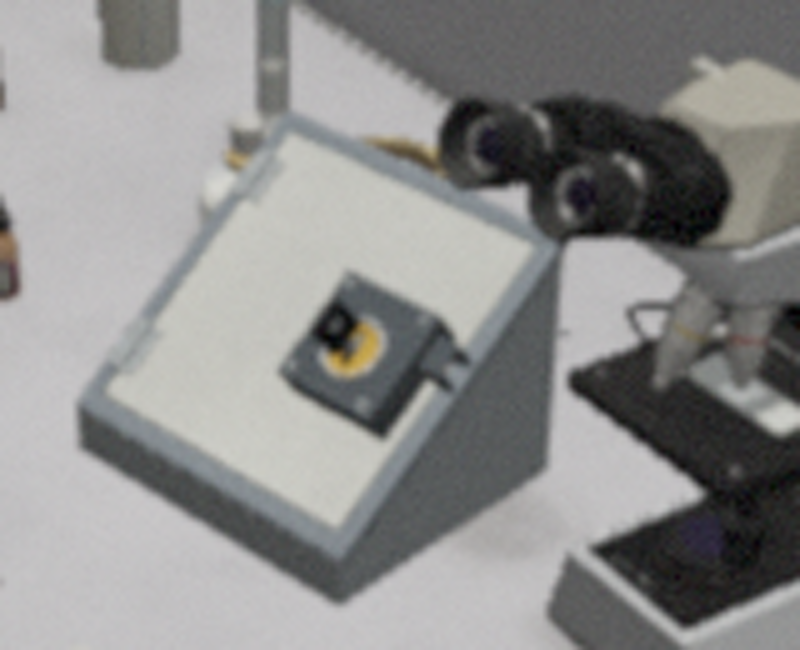

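Emit:
carry_out --deltas '[[[-0.8,-1.2,-3],-1,1],[[-1.5,-1.2,-6],-1,1],[[-2.3,-1.2,-9],-1,1],[[-3.1,-1.2,-12],-1,1],[[-3.1,-1.2,-12],-1,1],[[-3.1,-1.2,-12],-1,1],[[-3.1,-1.2,-12],-1,1],[[-3.1,-1.2,-12],-1,1],[[-3.1,-1.2,-12],-1,1]]'

```text
clock: 1.27
tcp_pos: [0.5963, 0.134, 0.2777]
tool_rot: [-1.57, 0.001, 1.269]
ft_force: [-0.2, 1.1, -0.2]
finger_gap: 0.0854
```

```bash
python3 - <<'E'
from h import *
o,T=tool(); print(o["clock"],o["joint_pos"].round(3),o["tcp_pos"].round(4),o["tool_rot"].round(4),o["ft_force"].round(2))
E
```

```text
1.275 [ 2.210e-01  4.630e-01  4.340e-01  1.543e+00 -1.000e-03  5.240e-01] [0.5963 0.134  0.2777] [-1.5696e+00  1.3000e-03  1.2685e+00] [-0.24  1.1  -0.19]
```

Emit:
carry_out --deltas '[[[0,0,0],-1.3,1],[[0,0,0],-2.6,1],[[0,0,0],-3.8,1],[[0,0,0],-3.8,1],[[0,0,0],-3.8,1]]'

```text
clock: 1.9
tcp_pos: [0.5938, 0.1374, 0.2793]
tool_rot: [-1.571, -0.0, 1.8]
ft_force: [0.7, -0.4, 0.0]
finger_gap: 0.0856
```

```bash
python3 - <<'E'
from h import *
o,T=tool(); c=optics.get_calibration("wrist")
im=optics.capture("wrist"); cv2.imwrite("pics/w1.png",im[:,:,::-1])
print(o["clock"],o["joint_pos"].round(3),o["tcp_pos"].round(4),o["tool_rot"].round(4)); print(c["world_from_camera"].round(3))
import pickle; pickle.dump(c,open("w1.pkl","wb"))
E
```

```text
1.9 [ 0.227  0.458  0.43   1.543  0.    -0.002] [0.5938 0.1374 0.2793] [-1.5707e+00 -1.0000e-04  1.7997e+00]
[[-0.227  0.94   0.256  0.528]
 [ 0.974  0.219  0.06   0.12 ]
 [ 0.001  0.263 -0.965  0.422]
 [ 0.     0.     0.     1.   ]]
```

View pics/w1.png

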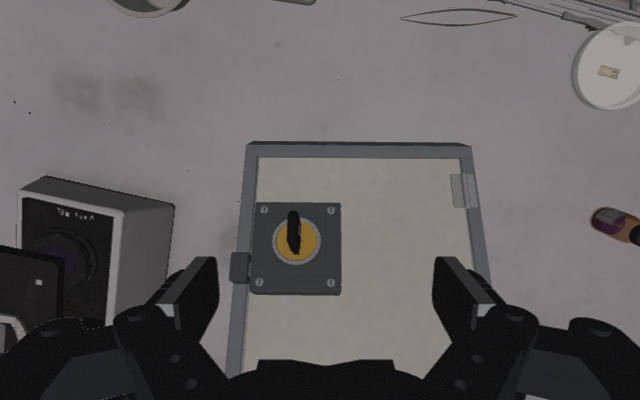

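```bash
python3 - <<'E'
from h import *
import pickle
c=pickle.load(open("w1.pkl","rb"))
a=plane(c,248,143,.04); b=plane(c,471,145,.04); print("front top corners",a.round(4),b.round(4),np.linalg.norm(a-b))
yv=(b-a)/np.linalg.norm(b-a); print("cab yaw",np.arctan2(-yv[0],yv[1]))
f=np.array([yv[1],-yv[0],0]); n=np.array([-f[0]*.5736,-f[1]*.5736,.8192])
o,d=ray(c,298,240)
for h in (.030,.032,.034):
    p0=a+n*h; t=((p0-o)@n)/(d@n); p=o+t*d; print(h,p.round(4),(p-a)@f,(p-a)@yv, 'bow',(p+n*.028).round(4))
crop("pics/w1.png",230,180,360,310,6,"pics/w1c.png")
E
```

```text
front top corners [0.5854 0.05   0.04  ] [0.5337 0.2808 0.04  ] 0.2364890073272839
cab yaw 0.22019614128798093
0.03 [0.6452 0.1234 0.1287] 0.07443336474738227 0.05859170971401183 bow [0.6296 0.1199 0.1517]
0.032 [0.6445 0.1234 0.1307] 0.07368165173698732 0.05873955345403678 bow [0.6288 0.1199 0.1536]
0.034 [0.6437 0.1234 0.1326] 0.07292993872659237 0.05888739719406173 bow [0.628  0.1199 0.1555]
```

View pics/w1c.png

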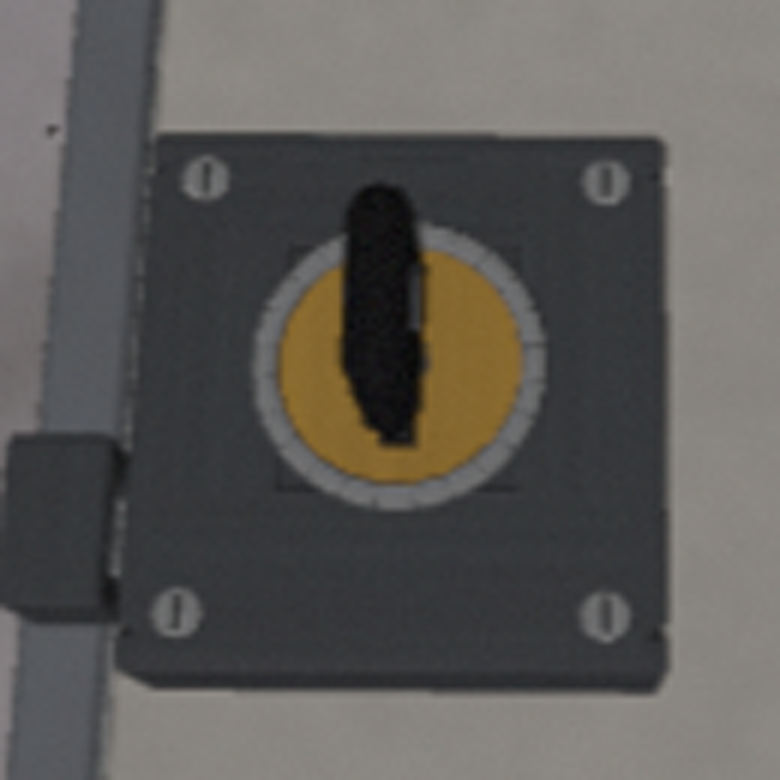

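Emit:
carry_out --deltas '[[[-1.3,1.2,-0.2],0,1],[[-1.3,1.2,-0.2],0,1],[[-1.3,1.2,-0.2],0,1],[[-1.3,1.2,-0.2],0,1]]'

```text
clock: 2.45
tcp_pos: [0.6141, 0.0891, 0.2324]
tool_rot: [-1.572, -0.0, 1.803]
ft_force: [0.4, -0.1, 0.6]
finger_gap: 0.0854
```

```bash
python3 - <<'E'
from h import *
o,T=tool(); c=optics.get_calibration("wrist")
im=optics.capture("wrist"); cv2.imwrite("pics/w2.png",im[:,:,::-1])
print(o["clock"],o["tcp_pos"].round(4),o["tool_rot"].round(4))
import pickle; pickle.dump(c,open("w2.pkl","wb"))
def plug(f):
    im=cv2.imread(f); h=cv2.cvtColor(im,cv2.COLOR_BGR2HSV)
    m=cv2.inRange(h,(12,100,90),(35,255,255)); cs,_=cv2.findContours(m,0,1); k=max(cs,key=cv2.contourArea)
    print(f,cv2.fitEllipse(cv2.convexHull(k)),cv2.boundingRect(k))
plug("pics/w1.png");plug("pics/w2.png")
E
```

```text
2.45 [0.6141 0.0891 0.2324] [-1.5723e+00 -1.0000e-04  1.8031e+00]
pics/w1.png ((296.0776062011719, 240.41880798339844), (38.89772033691406, 40.49208068847656), 68.07246398925781) (276, 222, 41, 39)
pics/w2.png ((360.46044921875, 252.87252807617188), (46.12788009643555, 48.08794021606445), 122.56098175048828) (337, 230, 48, 47)
```

View pics/w2.png

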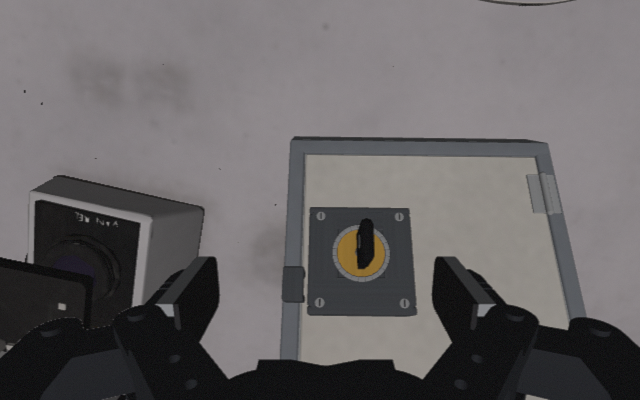

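The second wrist view shows the plug at about (360,253), with the lock square to the image and the key along the slope. I'll triangulate the plug and bow.

```bash
python3 - <<'E'
from h import *
import pickle
c1=pickle.load(open("w1.pkl","rb"));c2=pickle.load(open("w2.pkl","rb"))
crop("pics/w2.png",290,190,430,330,5,"pics/w2c.png")
p,e=tri([ray(c1,296.6,241),ray(c2,360.5,253)]); print("plug",p.round(4),np.round(e,5))
f=np.array([np.cos(.22),np.sin(.22),0]); yv=np.array([-np.sin(.22),np.cos(.22),0]); n=-f*.5736+np.array([0,0,.8192])
for h in (.011,.028,.045):
    q=p+n*h; print(h,q.round(4),np.round(proj(c1,q),1),np.round(proj(c2,q),1))
# corners
for u1,u2 in (((248,143),(292,138)),((471,145),(548,142))):
    print("corner",[x.round(4) for x in tri([ray(c1,*u1),ray(c2,*u2)])[:1]])
E
```

```text
plug [0.6469 0.1224 0.1274] [5.e-05 5.e-05]
0.011 [0.6408 0.121  0.1364] [295.7 237.9] [362. 250.]
0.028 [0.6313 0.1189 0.1503] [294.2 232.8] [364.7 244.7]
0.045 [0.6217 0.1168 0.1643] [292.5 227.1] [367.7 238.7]
corner [array([0.5861, 0.0489, 0.0343])]
corner [array([0.5339, 0.28  , 0.0419])]
```

View pics/w2c.png

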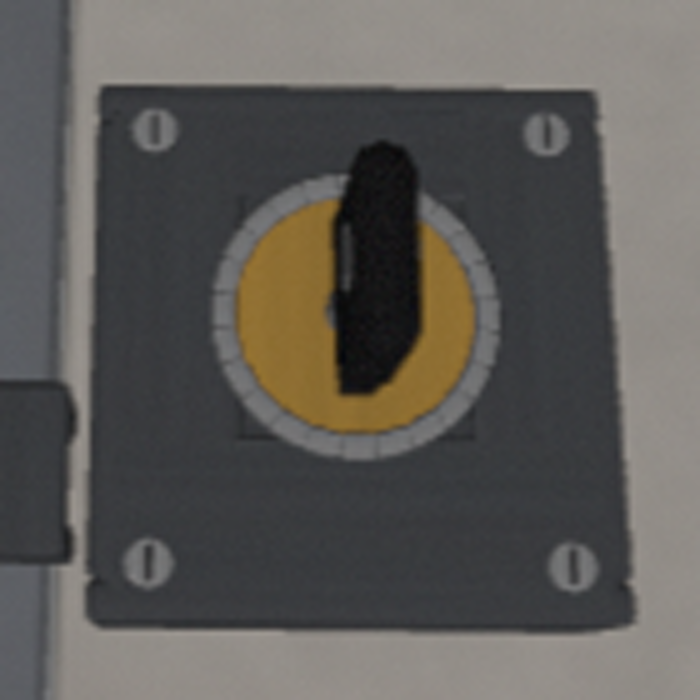

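Emit:
carry_out --deltas '[[[0.3,0.5,-0.25],0.05,-0.2],[[0.63,1.0,-0.49],0.05,-0.2],[[0.63,1.05,-0.49],0.05,-0.2],[[0.63,1.05,-0.49],0.05,-0.2],[[0.63,1.05,-0.49],0.05,-0.2],[[0.63,1.05,-0.49],0.05,-0.2]]'

```text
clock: 3.25
tcp_pos: [0.6274, 0.117, 0.1899]
tool_rot: [-1.572, 0.0, 1.796]
ft_force: [0.7, 0.3, -0.4]
finger_gap: 0.0339
```

```bash
cat >> h.py <<'E'
def look(name):
    o,T=tool(); c=optics.get_calibration("wrist"); im=optics.capture("wrist"); cv2.imwrite(f"pics/{name}.png",im[:,:,::-1])
    import pickle; pickle.dump(c,open(name+".pkl","wb"))
    print(round(o["clock"],2),o["tcp_pos"].round(4),o["tool_rot"].round(4),"F",o["ft_force"].round(2),"M",o["moment"].round(3),"gap",round(o["finger_gap"],4)); return o,T,c
E
python3 - <<'E'
from h import *
o,T,c=look("w3")
p=np.array([.6469,.1224,.1274]); f=np.array([np.cos(.221),np.sin(.221),0]); n=-f*.5736+np.array([0,0,.8192])
for h in (.0,.028,.045): print(h,np.round(proj(c,p+n*h),1))
print("tcp",proj(c,o["tcp_pos"]))
E
```

```text
3.25 [0.6274 0.117  0.1899] [-1.5717e+00  1.0000e-04  1.7958e+00] F [ 0.71  0.25 -0.38] M [ 0.012  0.012 -0.024] gap 0.0339
0.0 [329.1 251.8]
0.028 [329.8 241.2]
0.045 [330.3 233.3]
tcp (np.float64(328.79475674475657), np.float64(266.1057475270494))
```

View pics/w3.png

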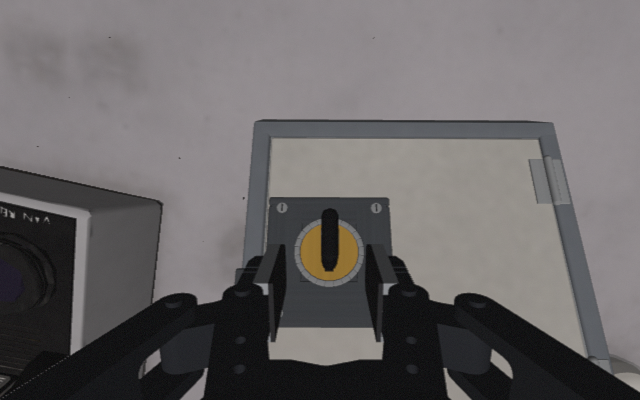

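The view is centred: plug at (330,251), bow at (330,238), fingers either side. I'll go down to the bow's upper part and narrow the jaws to about 13 mm without squeezing.

Emit:
carry_out --deltas '[[[0,0.5,0],0,-0.2],[[0,0.9,0],0,-0.2],[[0,0.9,0],0,-0.2],[[0,0.9,0],0,-0.69],[[0,0.9,0],0,-0.69],[[0,0.9,0],0,-0.69]]'

```text
clock: 4.05
tcp_pos: [0.6274, 0.1173, 0.1538]
tool_rot: [-1.572, 0.0, 1.796]
ft_force: [0.1, -0.3, 0.7]
finger_gap: 0.0132
```

```bash
python3 - <<'E'
from h import *
look("w4"); crop("pics/w4.png",230,160,430,310,4,"pics/w4c.png")
E
```

```text
4.05 [0.6274 0.1173 0.1538] [-1.5715  0.      1.7962] F [ 0.09 -0.26  0.67] M [ 0.054 -0.011 -0.007] gap 0.0132
```

View pics/w4c.png

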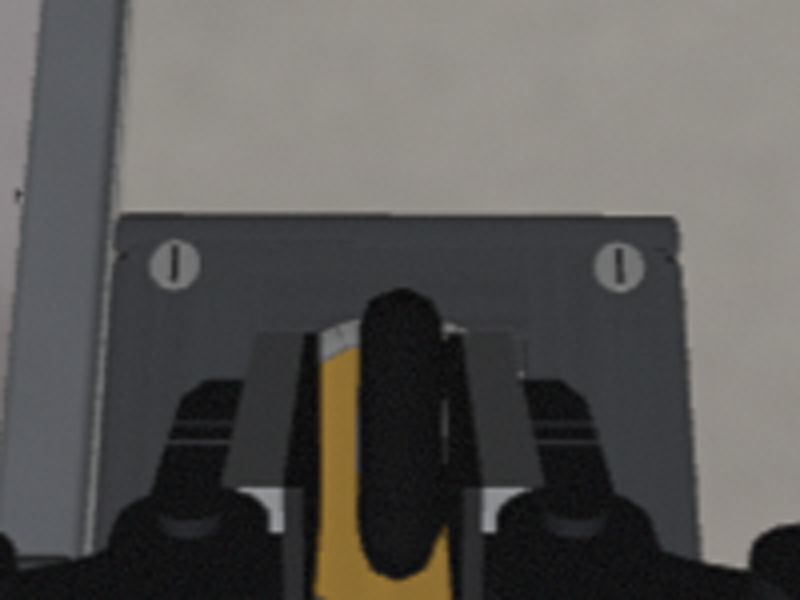

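Emit:
carry_out --deltas '[[[0.02,0,0],0,-0.69],[[0.02,0,0],0.7,-0.69],[[0.02,0,0],1.4,-0.69],[[0.02,0,0],2,-0.69],[[0.02,0,0],2,-0.69]]'

```text
clock: 4.72
tcp_pos: [0.6269, 0.1184, 0.1534]
tool_rot: [-1.571, -0.0, 1.518]
ft_force: [-0.4, 1.2, 2.1]
finger_gap: 0.0137
```

```bash
python3 - <<'E'
from h import *
look("w5"); crop("pics/w5.png",230,160,430,310,4,"pics/w5c.png")
E
```

```text
4.72 [0.6269 0.1184 0.1534] [-1.5708e+00 -4.0000e-04  1.5177e+00] F [-0.37  1.16  2.08] M [0.324 0.107 0.108] gap 0.0137
```

View pics/w5c.png

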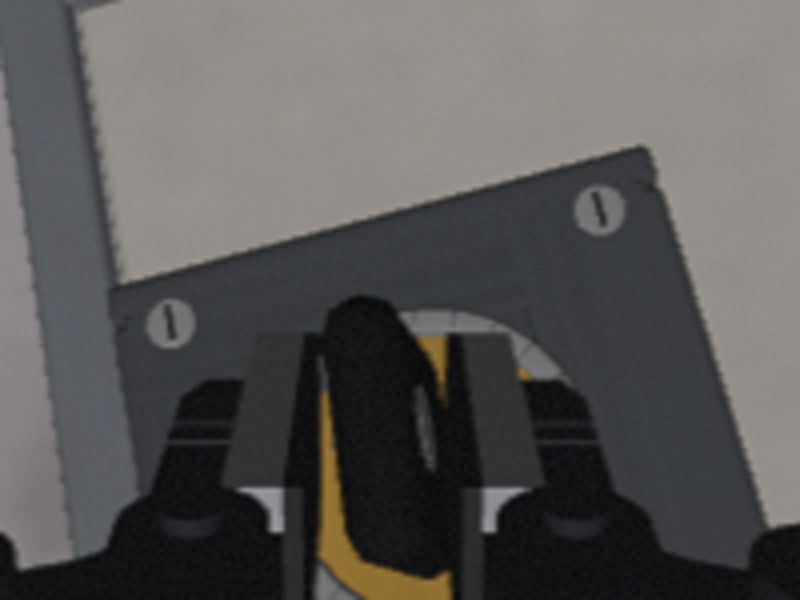

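Emit:
carry_out --deltas '[[[0,0,0],0.5,-0.69],[[0,0,0],1,-0.69],[[0,0,0],1,-0.69]]'

```text
clock: 5.15
tcp_pos: [0.627, 0.1185, 0.1536]
tool_rot: [-1.571, -0.001, 1.38]
ft_force: [-1.8, 4.1, 3.3]
finger_gap: 0.013
```

```bash
python3 - <<'E'
from h import *
look("w6"); crop("pics/w6.png",230,160,430,310,4,"pics/w6c.png")
E
```

```text
5.15 [0.627  0.1185 0.1536] [-1.5709e+00 -7.0000e-04  1.3797e+00] F [-1.79  4.1   3.29] M [0.841 0.326 0.153] gap 0.013
```

View pics/w6c.png

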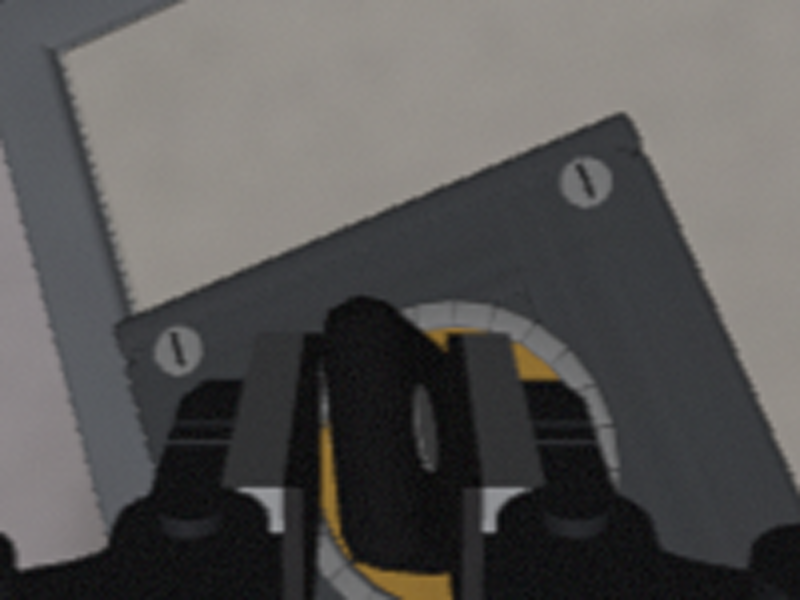

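Emit:
carry_out --deltas '[[[0,0,0],0.5,-0.69],[[0,0,0],1,-0.69],[[0,0,0],1,-0.69]]'

```text
clock: 5.58
tcp_pos: [0.6269, 0.1185, 0.1537]
tool_rot: [-1.571, -0.001, 1.24]
ft_force: [-3.6, 4.4, 7.0]
finger_gap: 0.0135
```

```bash
python3 - <<'E'
from h import *
look("w7"); crop("pics/w7.png",230,160,430,310,4,"pics/w7c.png")
E
```

```text
5.58 [0.6269 0.1185 0.1537] [-1.5707e+00 -7.0000e-04  1.2397e+00] F [-3.63  4.39  7.  ] M [1.01  0.622 0.176] gap 0.0135
```

View pics/w7c.png

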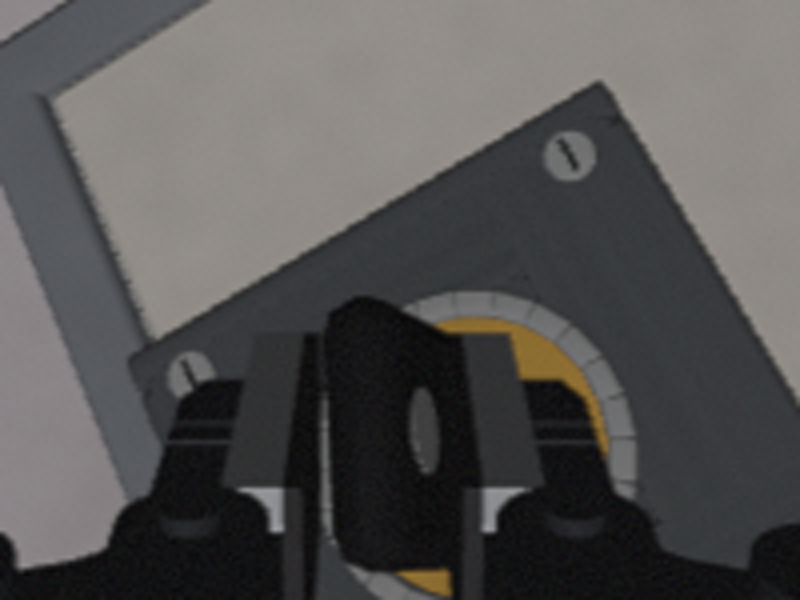

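Emit:
carry_out --deltas '[[[0,0,0],0.5,-0.67],[[0,0,0],1,-0.67],[[0,0,0],1,-0.67]]'

```text
clock: 6.0
tcp_pos: [0.6268, 0.1185, 0.1537]
tool_rot: [-1.57, -0.001, 1.1]
ft_force: [-4.5, 4.1, 7.5]
finger_gap: 0.0144
```

```bash
python3 - <<'E'
from h import *
look("w8"); crop("pics/w8.png",230,160,430,310,4,"pics/w8c.png")
s=optics.capture("scene"); cv2.imwrite("pics/s8.png",s[:,:,::-1]); crop("pics/s8.png",320,150,390,200,10,"pics/s8c.png")
E
```

```text
6.0 [0.6268 0.1185 0.1537] [-1.5704e+00 -6.0000e-04  1.1000e+00] F [-4.55  4.07  7.49] M [1.038 0.886 0.175] gap 0.0144
```

View pics/w8c.png

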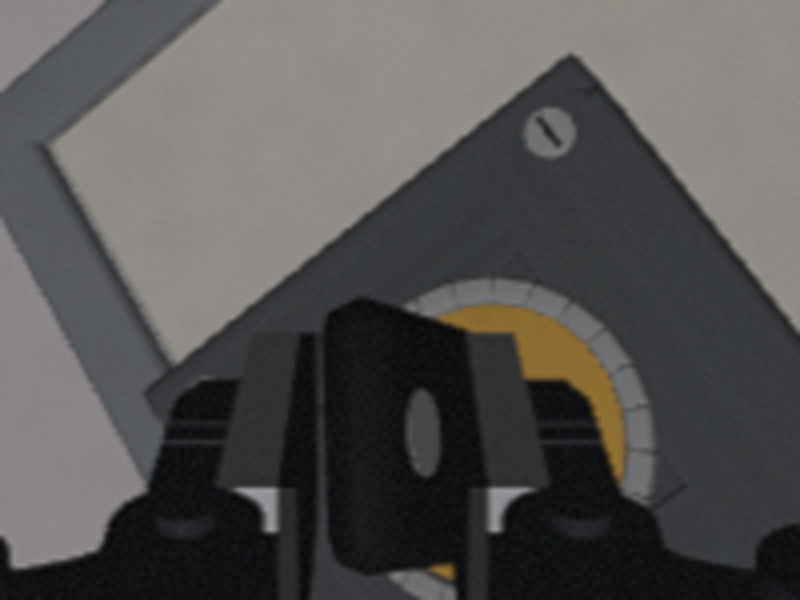

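View pics/s8c.png

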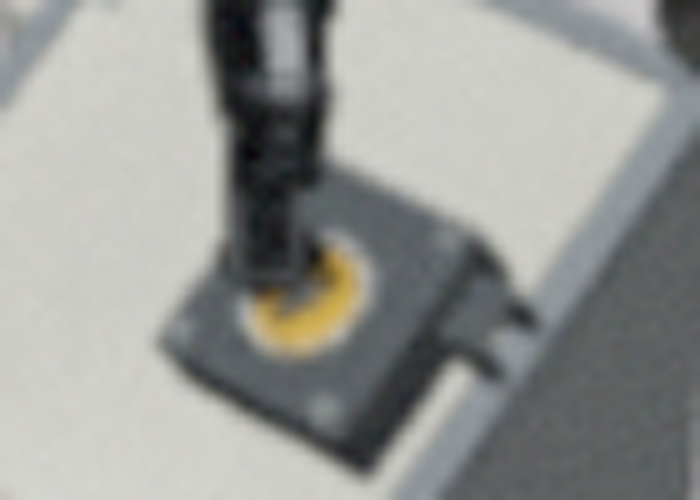

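The bolt is partly out, at scene crop (470,310). Forces are low, so I'll keep turning.

Emit:
carry_out --deltas '[[[0,0,0],0.5,-0.67],[[0,0,0],1,-0.67],[[0,0,0],1,-0.67]]'

```text
clock: 6.48
tcp_pos: [0.6267, 0.1188, 0.1538]
tool_rot: [-1.57, -0.001, 0.961]
ft_force: [-6.0, 6.2, 9.0]
finger_gap: 0.0141
```

```bash
python3 - <<'E'
from h import *
look("w9"); crop("pics/w9.png",230,160,430,310,4,"pics/w9c.png")
s=optics.capture("scene"); cv2.imwrite("pics/s9.png",s[:,:,::-1]); crop("pics/s9.png",320,150,390,200,10,"pics/s9c.png")
E
```

```text
6.47 [0.6267 0.1188 0.1538] [-1.570e+00 -1.100e-03  9.608e-01] F [-5.99  6.24  8.96] M [1.617 1.134 0.306] gap 0.0141
```

View pics/w9c.png

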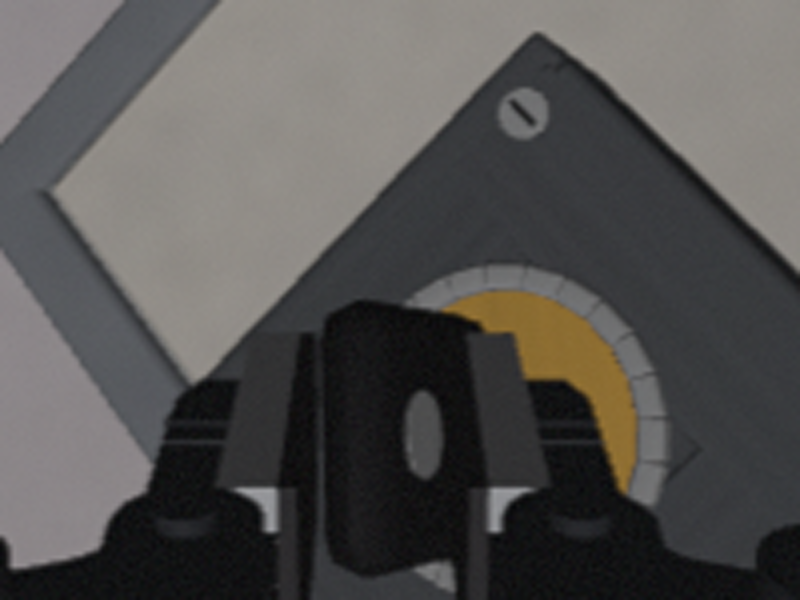

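View pics/s9c.png

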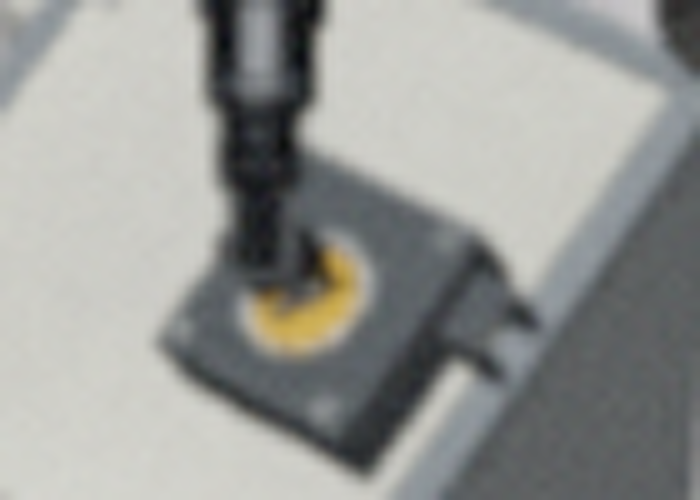

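```bash
python3 - <<'E'
from h import *
a=[cv2.resize(cv2.imread(f"pics/{n}.png")[168:198,350:380],None,fx=13,fy=13,interpolation=cv2.INTER_CUBIC) for n in ("scene0","s9")]
cv2.imwrite("pics/cmp.png",np.hstack(a))
E
```

```text
(no output)
```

View pics/cmp.png

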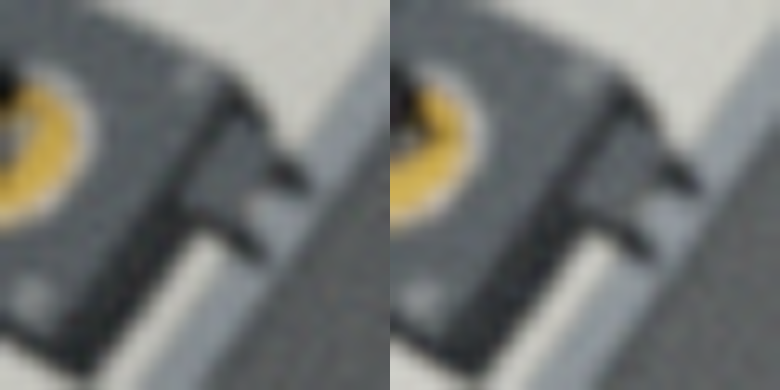

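Emit:
carry_out --deltas '[[[0,0,0],0.4,-0.67],[[0,0,0],0.4,-0.67]]'

```text
clock: 6.82
tcp_pos: [0.6267, 0.1191, 0.1539]
tool_rot: [-1.57, -0.001, 0.906]
ft_force: [-6.2, 8.2, 8.6]
finger_gap: 0.0142
```

```bash
python3 - <<'E'
from h import *
look("w10"); crop("pics/w10.png",230,160,430,310,4,"pics/w10c.png")
E
```

```text
6.83 [0.6267 0.1191 0.1539] [-1.5696e+00 -1.5000e-03  9.0560e-01] F [-6.18  8.15  8.62] M [1.957 1.213 0.62 ] gap 0.0142
```

View pics/w10c.png

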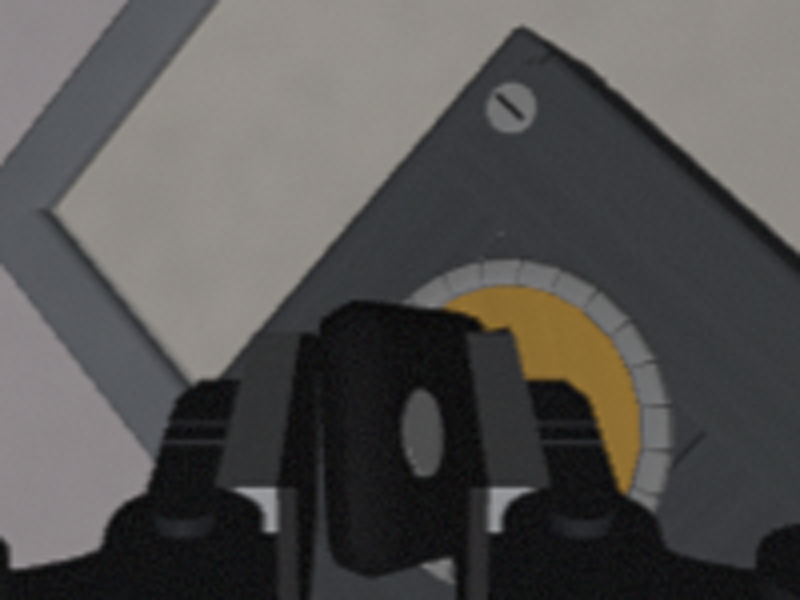

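The vertical moment doubled from 0.31 to 0.62 over a small turn with the key standing still, so the key is at the clockwise stop. I'll turn back anticlockwise now.

Emit:
carry_out --deltas '[[[0,0,0],-0.7,-0.67],[[0,0,0],-1.4,-0.67],[[0,0,0],-2.1,-0.67],[[0,0,0],-2.8,-0.67],[[0,0,0],-3.5,-0.67],[[0,0,0],-4.2,-0.67],[[0,0,0],-4.9,-0.67],[[0,0,0],-5.6,-0.67],[[0,0,0],-6.3,-0.67],[[0,0,0],-7,-0.67],[[0,0,0],-7.6,-0.67],[[0,0,0],-8.2,-0.67],[[0,0,0],-8.2,-0.67]]'

```text
clock: 8.5
tcp_pos: [0.6271, 0.1177, 0.1532]
tool_rot: [-1.571, 0.001, 2.049]
ft_force: [0.0, 0.3, -0.1]
finger_gap: 0.0144
```

```bash
python3 - <<'E'
from h import *
look("w11"); crop("pics/w11.png",230,160,430,310,4,"pics/w11c.png")
E
```

```text
8.5 [0.6271 0.1177 0.1532] [-1.5707e+00  5.0000e-04  2.0486e+00] F [ 0.01  0.28 -0.12] M [-0.009 -0.208 -0.077] gap 0.0144
```

View pics/w11c.png

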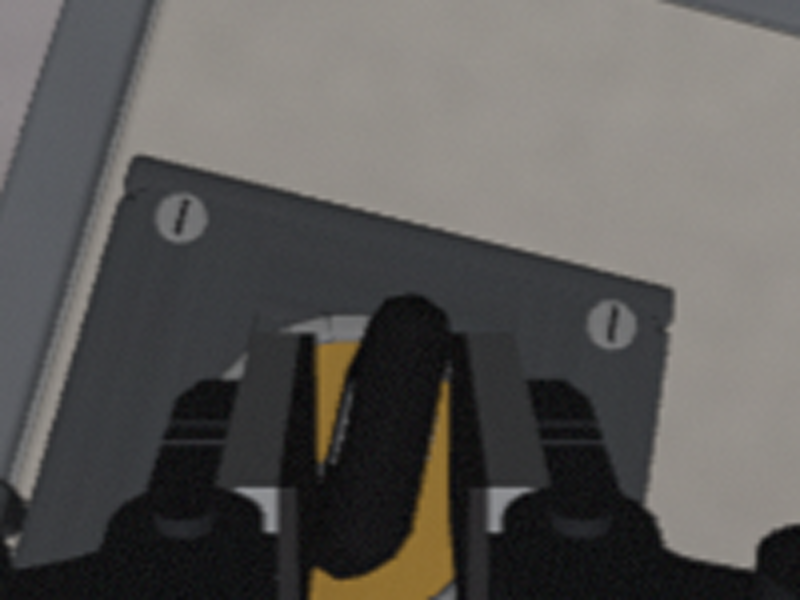

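Emit:
carry_out --deltas '[[[0,0,0],0,-0.75],[[0,0,0],0,-0.78],[[0,0,0],0,-0.78],[[0,0,0],0,-0.78]]'

```text
clock: 9.05
tcp_pos: [0.6271, 0.1179, 0.1533]
tool_rot: [-1.571, 0.0, 2.047]
ft_force: [2.1, -3.5, -0.1]
finger_gap: 0.01
```

```bash
python3 - <<'E'
from h import *
look("w12"); crop("pics/w12.png",230,160,430,310,4,"pics/w12c.png")
E
```

```text
9.05 [0.6271 0.1179 0.1533] [-1.5708e+00  4.0000e-04  2.0472e+00] F [ 2.05 -3.52 -0.08] M [-0.92  -0.532 -0.212] gap 0.01
```

View pics/w12c.png

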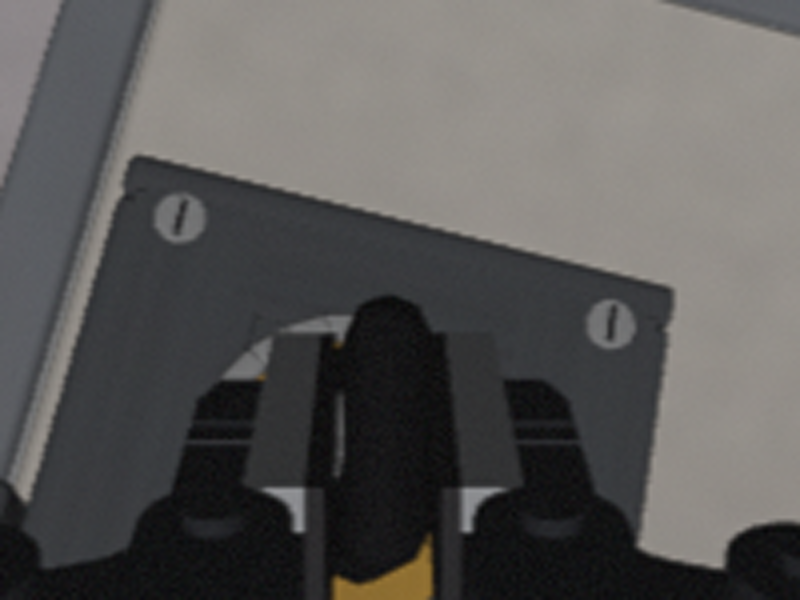

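Emit:
carry_out --deltas '[[[0,0,0],0,-0.8],[[0,0,0],0,-0.82],[[0,0,0],0,-0.82]]'

```text
clock: 9.48
tcp_pos: [0.6273, 0.1175, 0.1534]
tool_rot: [-1.571, 0.001, 2.047]
ft_force: [3.5, -7.8, 0.7]
finger_gap: 0.0091
```

```bash
python3 - <<'E'
from h import *
look("w13"); crop("pics/w13.png",230,160,430,310,4,"pics/w13c.png")
E
```

```text
9.47 [0.6273 0.1175 0.1534] [-1.5708e+00  1.3000e-03  2.0470e+00] F [ 3.48 -7.8   0.7 ] M [-1.713 -0.877 -0.278] gap 0.0091
```

View pics/w13c.png

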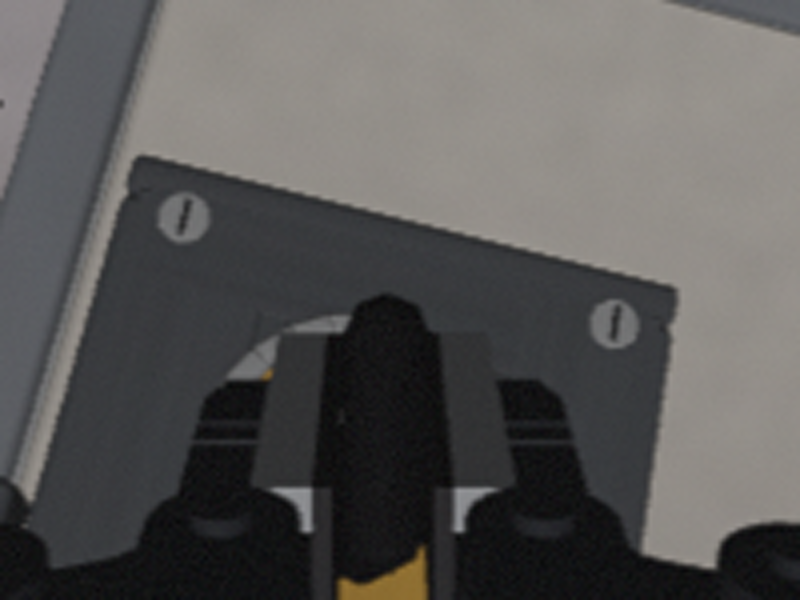

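Emit:
carry_out --deltas '[[[-0.015,0,0],0,-0.84],[[-0.01,-0.03,0.02],0,-0.84],[[-0.004,-0.06,0.04],0,-0.84],[[-0.004,-0.06,0.04],0,-0.84]]'

```text
clock: 10.02
tcp_pos: [0.6266, 0.1168, 0.1551]
tool_rot: [-1.571, 0.001, 2.047]
ft_force: [14.1, -5.2, -11.2]
finger_gap: 0.0078
```

```bash
python3 - <<'E'
from h import *
look("w14"); crop("pics/w14.png",230,160,430,310,4,"pics/w14c.png")
E
```

```text
10.03 [0.6266 0.1168 0.1551] [-1.5715e+00  1.4000e-03  2.0470e+00] F [ 14.07  -5.15 -11.24] M [-1.364 -2.903 -0.314] gap 0.0078
```

View pics/w14c.png

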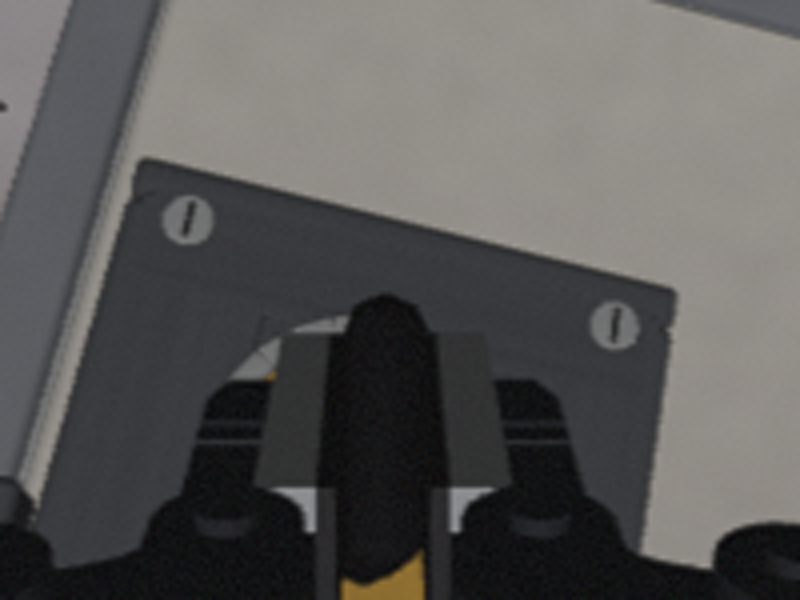

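The key lifted about 2 mm, then pushed back with about 16 N, so this isn't the angle. I'll relax, turn about 0.13 rad further anticlockwise, squeeze and pull again.

Emit:
carry_out --deltas '[[[-0.01,0.05,-0.035],0,-0.76],[[-0.01,0.05,-0.035],-0.5,-0.76],[[-0.01,0.05,-0.035],-1,-0.76],[[-0.01,0.05,-0.035],-1,-0.84],[[-0.01,0.05,-0.035],-1,-0.84],[[0,0,0],-1,-0.84],[[0,0,0],-1,-0.84]]'

```text
clock: 10.95
tcp_pos: [0.6267, 0.1162, 0.1556]
tool_rot: [-1.571, 0.003, 2.186]
ft_force: [9.9, -10.0, -5.3]
finger_gap: 0.0081
```

```bash
python3 - <<'E'
from h import *
o,T,c=look("w15"); crop("pics/w15.png",230,160,430,310,4,"pics/w15c.png")
f=np.array([np.cos(.221),np.sin(.221),0]); n=-f*.5736+np.array([0,0,.8192]); print("F.n",o["ft_force"]@n,"n in tool",T.T@n,"F tool",T.T@o["ft_force"])
E
```

```text
10.95 [0.6267 0.1162 0.1556] [-1.5712  0.0027  2.1862] F [  9.88 -10.02  -5.35] M [-2.362 -2.42  -0.453] gap 0.0081
F.n -8.646538696721146 n in tool [ 0.21818728 -0.82001307  0.52922441] F tool [-13.8699833    5.38438717  -2.27694881]
```

View pics/w15c.png

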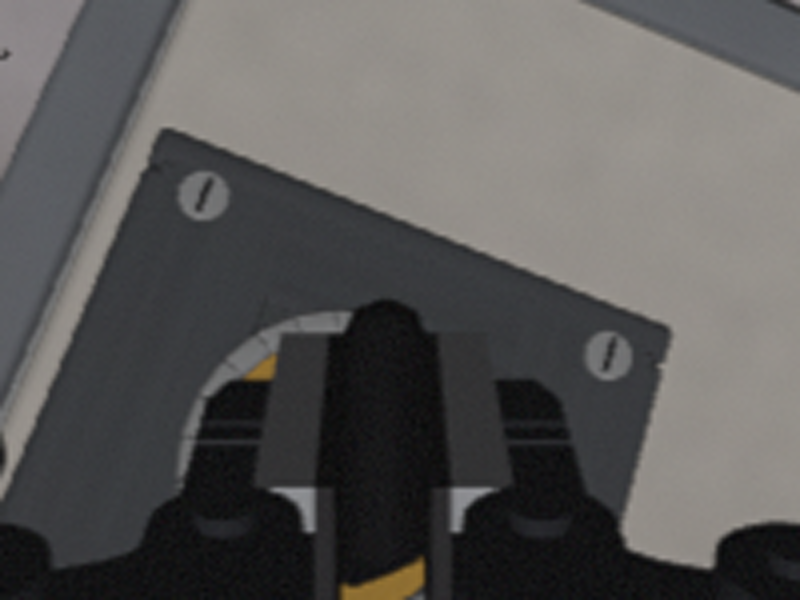

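Emit:
carry_out --deltas '[[[-0.015,0,0],0,-0.84],[[-0.01,-0.03,0.02],0,-0.84],[[-0.01,-0.03,0.02],0,-0.84]]'

```text
clock: 11.38
tcp_pos: [0.6265, 0.1158, 0.1558]
tool_rot: [-1.571, 0.002, 2.186]
ft_force: [17.6, -6.8, -19.6]
finger_gap: 0.0079
```

```bash
cat >> h.py <<'E'
def rep(name):
    o,T,c=look(name); crop(f"pics/{name}.png",230,160,430,310,4,f"pics/{name}c.png")
    f=np.array([np.cos(.221),np.sin(.221),0]); n=-f*.5736+np.array([0,0,.8192]); p=np.array([.6469,.1224,.1274])
    print("F.n",round(o["ft_force"]@n,1),"n in tool",(T.T@n).round(3),"F tool",(T.T@o["ft_force"]).round(1),"psi",round(1.792-o["tool_rot"][2],3),"tcp.n mm",round((o["tcp_pos"]-p)@n*1e3,2))
E
python3 -c "
from h import *
rep('w16')"
```

```text
11.38 [0.6265 0.1158 0.1558] [-1.5712e+00  2.0000e-03  2.1863e+00] F [ 17.58  -6.76 -19.61] M [-1.582 -3.93  -0.352] gap 0.0079
F.n -25.1 n in tool [ 0.219 -0.82   0.529] F tool [-15.6  19.6 -10.4] psi -0.394 tcp.n mm 35.53
```

View pics/w16c.png

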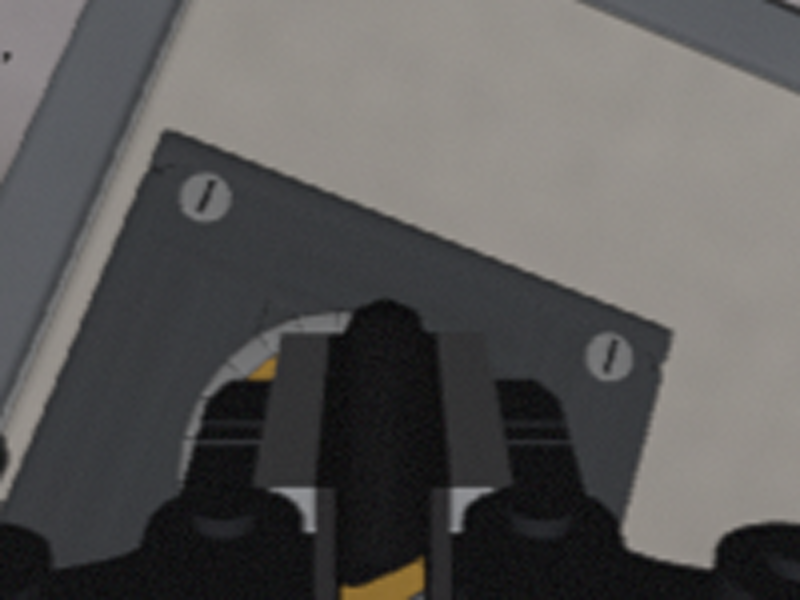

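Emit:
carry_out --deltas '[[[-0.03,0.05,-0.033],0,-0.76],[[-0.03,0.05,-0.033],-0.5,-0.74],[[-0.03,0.05,-0.033],-1,-0.74],[[-0.03,0.05,-0.033],-1,-0.83],[[-0.03,0.05,-0.033],-1,-0.83],[[-0.025,0.02,-0.013],-1,-0.83],[[-0.02,0,0],-1,-0.83],[[-0.02,0,0],-1,-0.83]]'

```text
clock: 12.42
tcp_pos: [0.6268, 0.1152, 0.1561]
tool_rot: [-1.571, 0.002, 2.326]
ft_force: [15.6, -5.3, -14.9]
finger_gap: 0.0086
```

```bash
python3 -c "
from h import *
rep('w17')"
```

```text
12.43 [0.6268 0.1152 0.1561] [-1.5708e+00  1.9000e-03  2.3258e+00] F [ 15.62  -5.26 -14.93] M [-1.694 -3.389 -0.449] gap 0.0086
F.n -20.3 n in tool [ 0.29  -0.82   0.494] F tool [-14.5  15.   -7.8] psi -0.534 tcp.n mm 35.68
```

View pics/w17c.png

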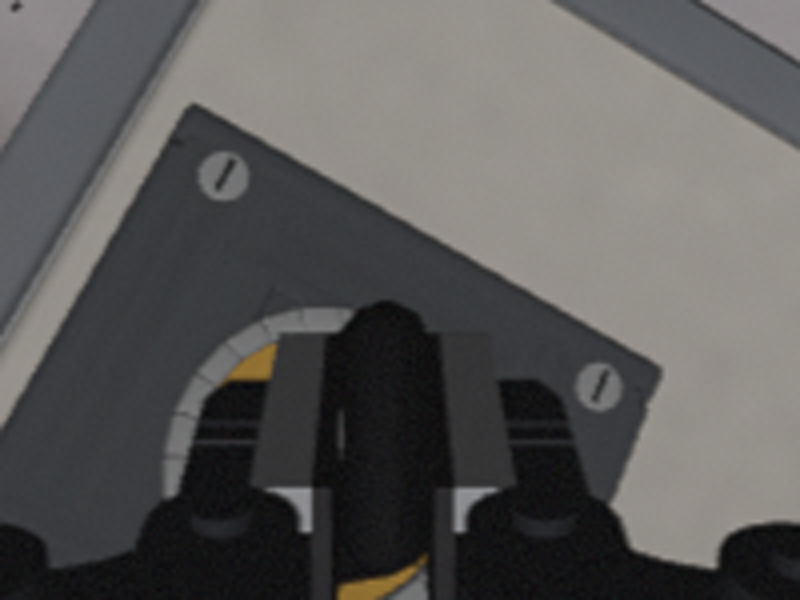

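Emit:
carry_out --deltas '[[[-0.01,0.01,-0.006],0,-0.82],[[-0.01,0.01,-0.006],-0.25,-0.81],[[-0.01,0.01,-0.006],-0.5,-0.81],[[-0.01,0.01,-0.006],-0.75,-0.81],[[-0.01,0.01,-0.006],-0.75,-0.81]]'

```text
clock: 13.1
tcp_pos: [0.6273, 0.1144, 0.1562]
tool_rot: [-1.57, 0.003, 2.431]
ft_force: [13.2, -10.2, -10.0]
finger_gap: 0.0084
```

```bash
python3 -c "
from h import *
rep('w18')"
```

```text
13.1 [0.6273 0.1144 0.1562] [-1.5703  0.003   2.4305] F [ 13.21 -10.23 -10.03] M [-2.694 -3.11  -0.592] gap 0.0084
F.n -14.3 n in tool [ 0.34  -0.82   0.461] F tool [-16.6  10.1  -0.9] psi -0.639 tcp.n mm 35.51
```

View pics/w18c.png

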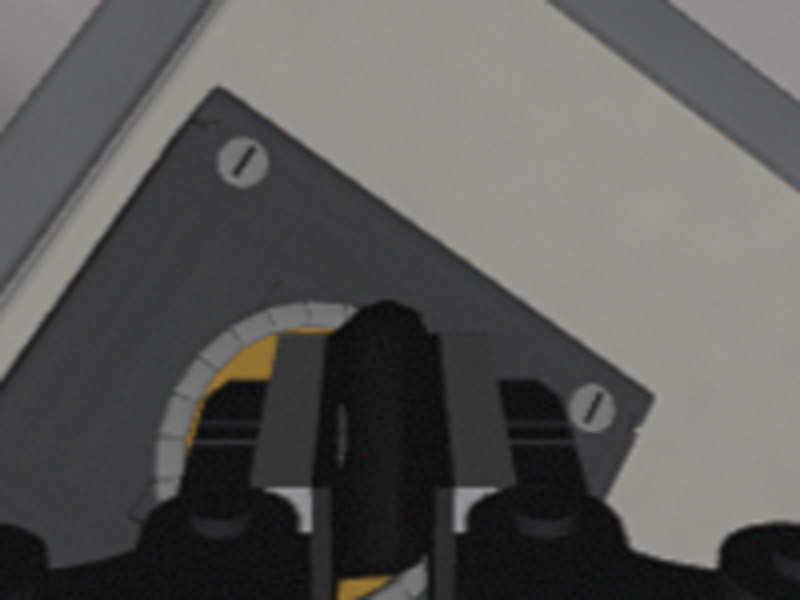

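Emit:
carry_out --deltas '[[[-0.015,-0.01,0.006],0,-0.81],[[-0.02,-0.01,0.006],-0.25,-0.81],[[-0.02,-0.01,0.006],-0.5,-0.81],[[-0.02,-0.01,0.006],-0.75,-0.81],[[-0.02,-0.01,0.006],-0.75,-0.81]]'

```text
clock: 13.78
tcp_pos: [0.628, 0.1135, 0.1564]
tool_rot: [-1.57, 0.003, 2.535]
ft_force: [14.3, -10.9, -12.0]
finger_gap: 0.0084
```

```bash
python3 -c "
from h import *
rep('w19')"
```

```text
13.78 [0.628  0.1135 0.1564] [-1.5697  0.0035  2.535 ] F [ 14.27 -10.88 -12.  ] M [-3.085 -3.74  -0.746] gap 0.0084
F.n -16.4 n in tool [ 0.385 -0.82   0.423] F tool [-17.9  12.1   0.8] psi -0.743 tcp.n mm 35.45
```

View pics/w19c.png

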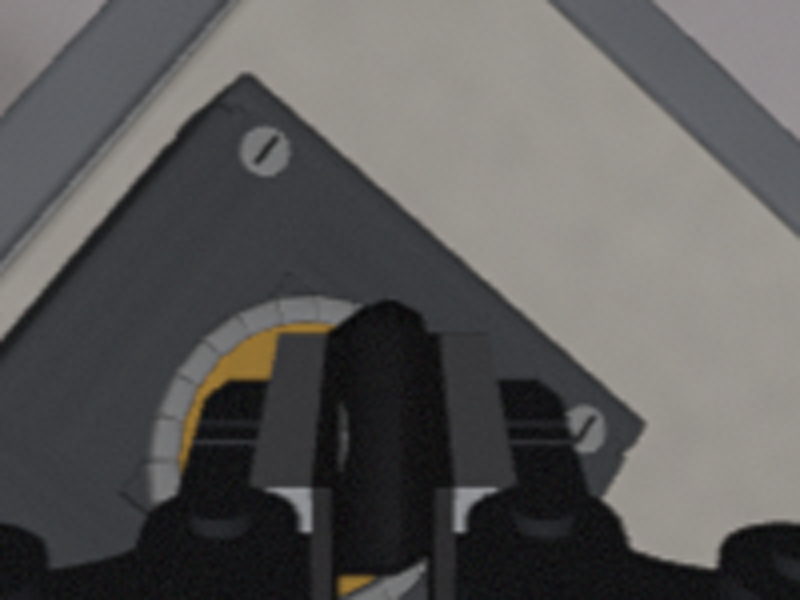

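Emit:
carry_out --deltas '[[[0.01,0.05,-0.03],0,-0.76],[[0.02,0.05,-0.03],0,-0.7],[[0.02,0.05,-0.03],0,-0.7]]'

```text
clock: 14.2
tcp_pos: [0.6266, 0.1163, 0.155]
tool_rot: [-1.571, 0.0, 2.536]
ft_force: [0.7, -5.3, 1.6]
finger_gap: 0.0125
```

```bash
python3 -c "
from h import *
rep('w20')"
```

```text
14.2 [0.6266 0.1163 0.155 ] [-1.5707e+00  2.0000e-04  2.5360e+00] F [ 0.74 -5.32  1.61] M [-1.177 -0.314 -0.159] gap 0.0125
F.n 1.6 n in tool [ 0.388 -0.819  0.422] F tool [-3.6 -1.6  4. ] psi -0.744 tcp.n mm 34.77
```

View pics/w20c.png

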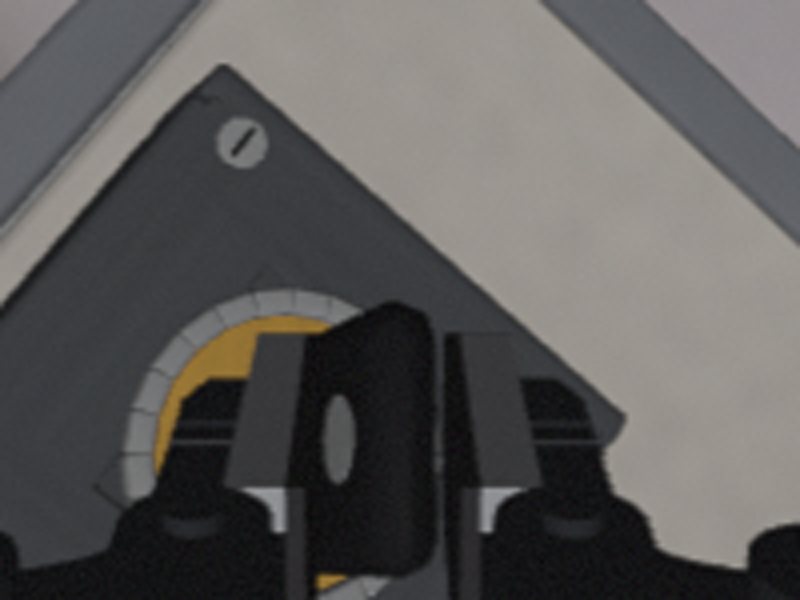

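Emit:
carry_out --deltas '[[[-0.02,0,0],0,-0.75],[[-0.02,0,0],0,-0.78],[[-0.02,0,0],0,-0.78]]'

```text
clock: 14.62
tcp_pos: [0.6276, 0.1153, 0.1554]
tool_rot: [-1.57, 0.001, 2.536]
ft_force: [1.9, -8.9, 4.4]
finger_gap: 0.0106
```

```bash
python3 -c "
from h import *
rep('w21')"
```

```text
14.62 [0.6276 0.1153 0.1554] [-1.5704e+00  1.4000e-03  2.5356e+00] F [ 1.85 -8.86  4.45] M [-2.039 -0.642 -0.365] gap 0.0106
F.n 3.7 n in tool [ 0.387 -0.82   0.422] F tool [-6.6 -4.4  6.2] psi -0.744 tcp.n mm 34.62
```

View pics/w21c.png

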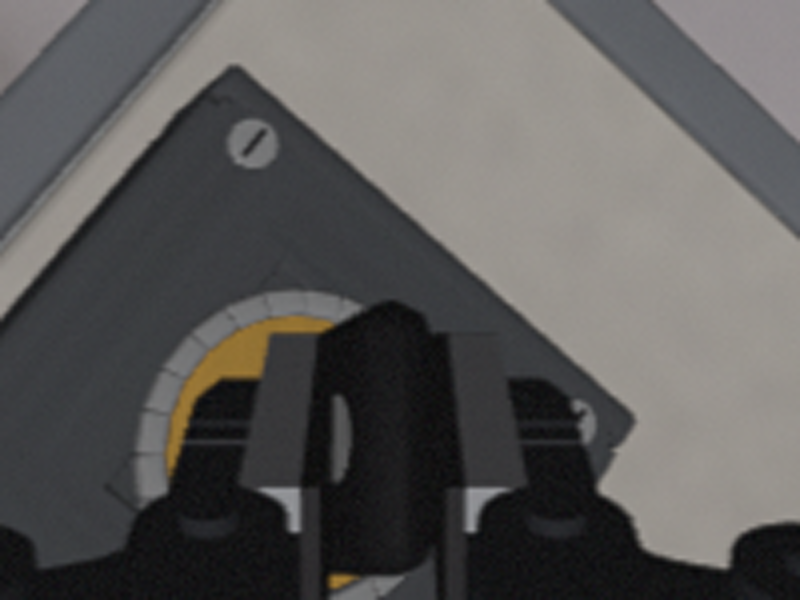

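Emit:
carry_out --deltas '[[[0.01,-0.02,0.01],0,-0.79],[[0.02,-0.04,0.02],0,-0.79],[[0.02,-0.04,0.02],0,-0.79]]'

```text
clock: 15.05
tcp_pos: [0.627, 0.1153, 0.1562]
tool_rot: [-1.571, 0.002, 2.536]
ft_force: [9.9, -7.6, -6.5]
finger_gap: 0.0101
```

```bash
python3 -c "
from h import *
rep('w22')"
```

```text
15.05 [0.627  0.1153 0.1562] [-1.5707e+00  1.6000e-03  2.5356e+00] F [ 9.94 -7.55 -6.55] M [-1.75  -2.259 -0.39 ] gap 0.0101
F.n -10.0 n in tool [ 0.387 -0.82   0.422] F tool [-12.5   6.6   0.5] psi -0.744 tcp.n mm 35.64
```

View pics/w22c.png

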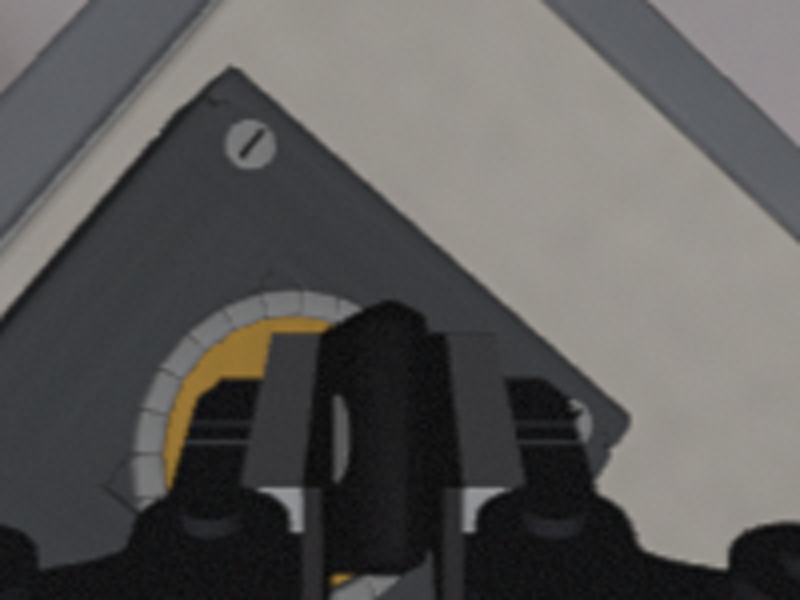

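Emit:
carry_out --deltas '[[[-0.02,0.03,-0.015],0,-0.75],[[-0.02,0.03,-0.015],-0.4,-0.74],[[-0.02,0.03,-0.015],-0.8,-0.74],[[-0.02,0.03,-0.015],-0.8,-0.79],[[-0.02,0.03,-0.015],-0.8,-0.79],[[0,-0.01,0.005],-0.8,-0.79],[[0,-0.01,0.005],-0.8,-0.79]]'

```text
clock: 15.98
tcp_pos: [0.627, 0.1144, 0.1571]
tool_rot: [-1.57, 0.003, 2.647]
ft_force: [5.5, -11.8, 1.5]
finger_gap: 0.0102
```

```bash
python3 -c "
from h import *
rep('w23')"
```

```text
15.97 [0.627  0.1144 0.1571] [-1.5696  0.0027  2.6467] F [  5.54 -11.81   1.5 ] M [-3.032 -1.78  -0.647] gap 0.0102
F.n -0.4 n in tool [ 0.431 -0.82   0.377] F tool [-10.5  -1.5   7.8] psi -0.855 tcp.n mm 36.48
```

View pics/w23c.png

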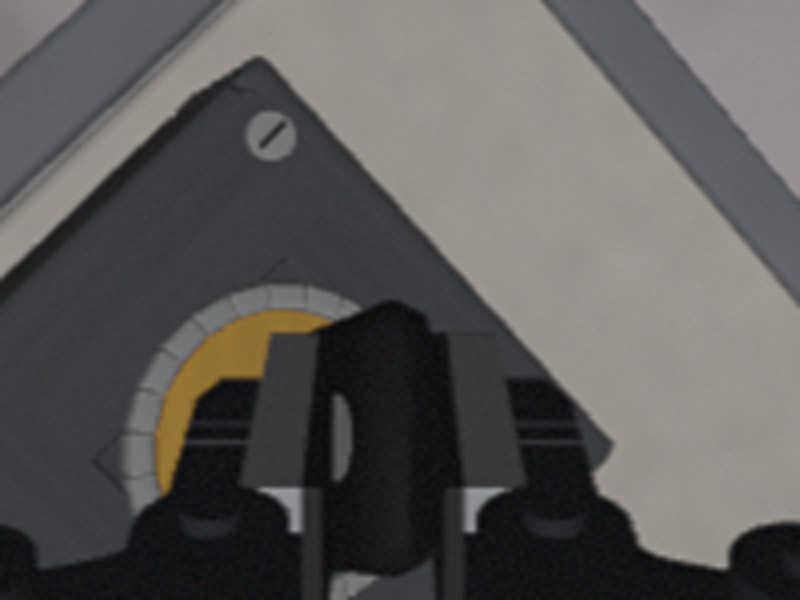

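The pull resistance vanished here and the TCP is about 1 mm higher. I'll pull a little more.

Emit:
carry_out --deltas '[[[0.01,-0.02,0.01],0,-0.8],[[0.02,-0.04,0.02],0,-0.8],[[0.02,-0.04,0.02],0,-0.8]]'

```text
clock: 16.4
tcp_pos: [0.6262, 0.1142, 0.1581]
tool_rot: [-1.57, 0.003, 2.647]
ft_force: [13.0, -10.4, -9.1]
finger_gap: 0.0104
```

```bash
python3 -c "
from h import *
rep('w24')"
```

```text
16.4 [0.6262 0.1142 0.1581] [-1.5700e+00  2.6000e-03  2.6467e+00] F [ 12.97 -10.43  -9.14] M [-2.536 -2.997 -0.647] gap 0.0104
F.n -13.4 n in tool [ 0.431 -0.82   0.377] F tool [-16.3   9.2   3. ] psi -0.855 tcp.n mm 37.79
```

View pics/w24c.png

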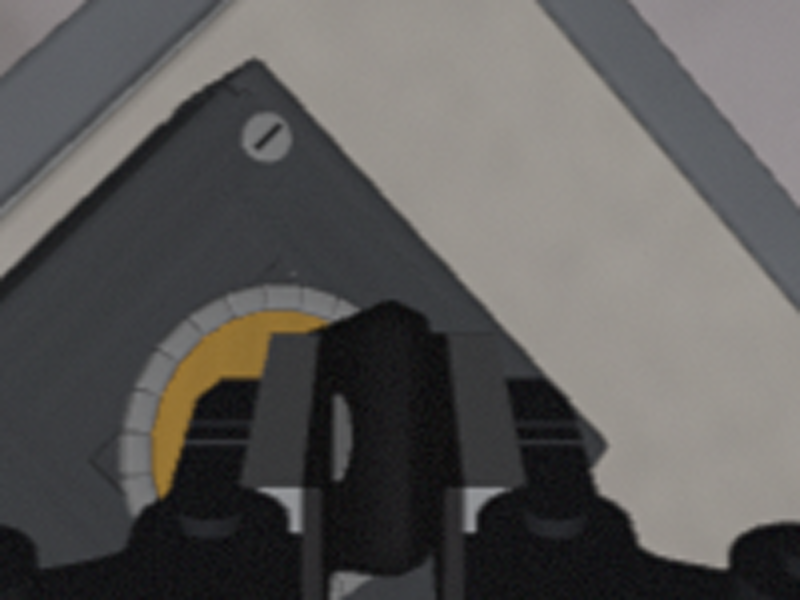

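Emit:
carry_out --deltas '[[[0,0,0],0,-0.81],[[0.0,-0.03,0.014],0,-0.81],[[0.0,-0.03,0.014],0,-0.81]]'

```text
clock: 16.82
tcp_pos: [0.6258, 0.1138, 0.1592]
tool_rot: [-1.57, 0.002, 2.647]
ft_force: [12.5, -8.8, -9.7]
finger_gap: 0.0102
```

```bash
python3 -c "
from h import *
rep('w25')"
```

```text
16.82 [0.6258 0.1138 0.1592] [-1.5699e+00  2.2000e-03  2.6467e+00] F [12.55 -8.82 -9.68] M [-2.487 -2.899 -0.632] gap 0.0102
F.n -13.8 n in tool [ 0.431 -0.82   0.377] F tool [-15.2   9.7   1.8] psi -0.855 tcp.n mm 38.97
```

View pics/w25c.png

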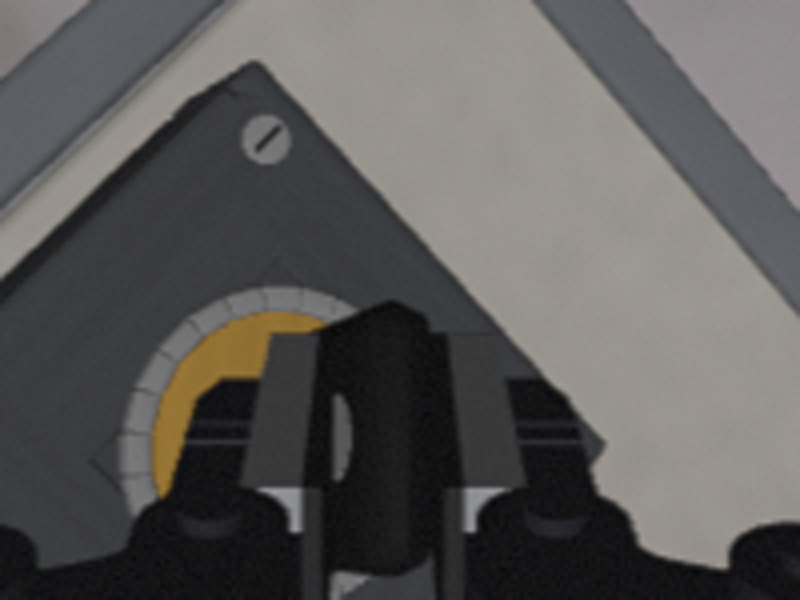

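The force stays constant at about 14 N while the key moves with the jaws, so this is friction and the key is coming out. I'll keep drawing along the axis.

Emit:
carry_out --deltas '[[[0.01,-0.03,0.014],0,-0.82],[[0.02,-0.06,0.028],0,-0.82],[[0.035,-0.09,0.042],0,-0.82],[[0.045,-0.12,0.056],0,-0.82],[[0.045,-0.12,0.056],0,-0.82]]'

```text
clock: 17.5
tcp_pos: [0.6229, 0.1127, 0.164]
tool_rot: [-1.57, 0.002, 2.647]
ft_force: [9.7, -9.3, -9.4]
finger_gap: 0.0106
```

```bash
python3 -c "
from h import *
rep('w26')"
```

```text
17.5 [0.6229 0.1127 0.164 ] [-1.5697e+00  1.8000e-03  2.6468e+00] F [ 9.72 -9.29 -9.38] M [-2.486 -2.484 -0.699] gap 0.0106
F.n -12.0 n in tool [ 0.431 -0.82   0.377] F tool [-12.9   9.4   3.6] psi -0.855 tcp.n mm 44.65
```

View pics/w26c.png

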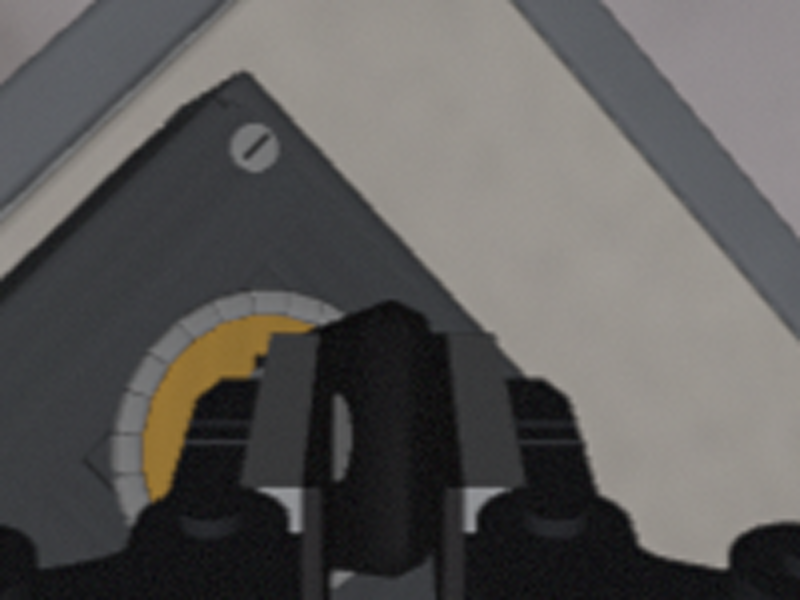

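Emit:
carry_out --deltas '[[[0.03,-0.07,0.03],0,-0.82],[[0.07,-0.14,0.065],0,-0.82],[[0.105,-0.21,0.097],0,-0.83],[[0.14,-0.28,0.13],0,-0.83],[[0.17,-0.34,0.155],0,-0.84],[[0.17,-0.34,0.155],0,-0.84]]'

```text
clock: 18.3
tcp_pos: [0.6138, 0.1103, 0.1783]
tool_rot: [-1.57, 0.002, 2.647]
ft_force: [6.7, -11.2, -1.5]
finger_gap: 0.01
```

```bash
python3 -c "
from h import *
rep('w27')"
```

```text
18.3 [0.6138 0.1103 0.1783] [-1.5697e+00  2.3000e-03  2.6469e+00] F [  6.73 -11.18  -1.46] M [-2.868 -1.66  -0.472] gap 0.01
F.n -3.6 n in tool [ 0.431 -0.82   0.377] F tool [-11.2   1.5   6.6] psi -0.855 tcp.n mm 61.7
```

View pics/w27c.png

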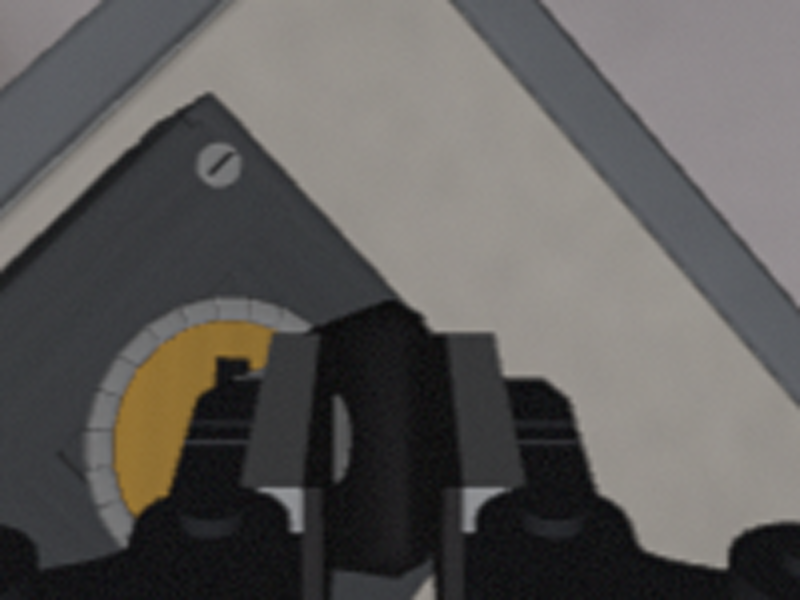

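Emit:
carry_out --deltas '[[[0.03,-0.08,0.037],0,-0.85],[[0.07,-0.16,0.074],0,-0.86],[[0.12,-0.25,0.115],0,-0.87],[[0.17,-0.34,0.155],0,-0.88],[[0.22,-0.44,0.2],0,-0.9],[[0.27,-0.54,0.25],0,-0.9],[[0.32,-0.64,0.295],0,-0.95],[[0.32,-0.64,0.295],0,-1]]'

```text
clock: 19.35
tcp_pos: [0.5963, 0.1071, 0.2041]
tool_rot: [-1.571, 0.0, 2.648]
ft_force: [0.2, -0.3, -1.1]
finger_gap: 0.0069
```

```bash
python3 -c "
from h import *
rep('w28')
s=optics.capture('scene'); cv2.imwrite('pics/s28.png',s[:,:,::-1]); crop('pics/s28.png',290,110,430,230,5,'pics/s28c.png')"
```

```text
19.35 [0.5963 0.1071 0.2041] [-1.5712e+00  5.0000e-04  2.6480e+00] F [ 0.22 -0.26 -1.13] M [ 0.034  0.033 -0.04 ] gap 0.0069
F.n -1.0 n in tool [ 0.433 -0.82   0.376] F tool [-0.3  1.1  0.1] psi -0.856 tcp.n mm 93.14
```

View pics/w28.png

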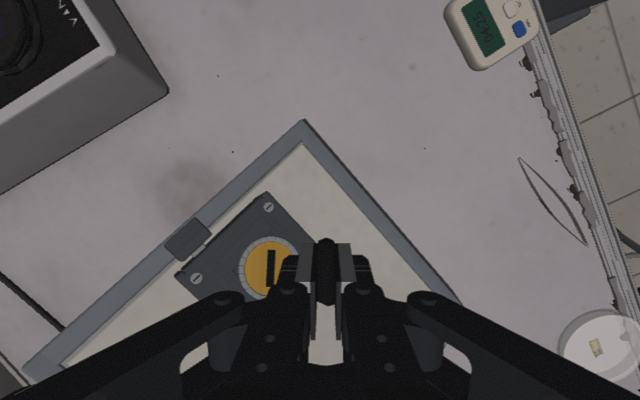

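View pics/s28c.png

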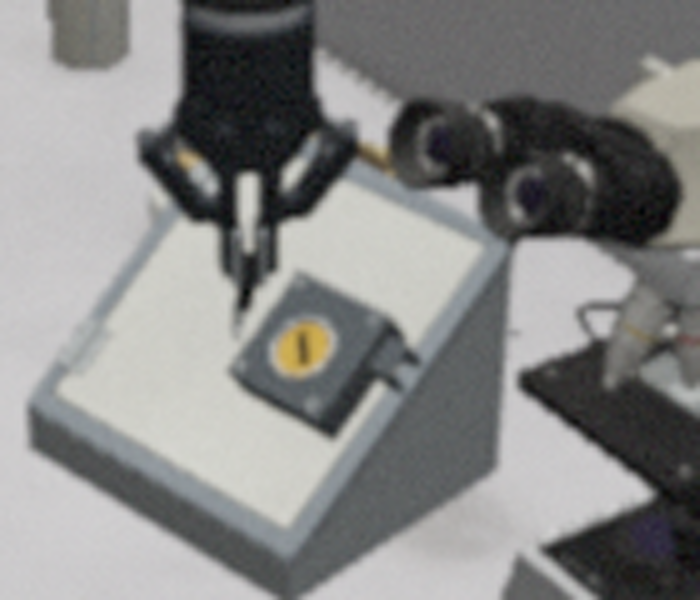

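The key is out and held, and the empty keyway is visible at wrist (270,268). I'll check the bolt in the zoom and carry the key towards the bowl.

Emit:
carry_out --deltas '[[[0.2,-0.2,0.9],0,-1],[[0.4,-0.3,1.8],0,-1],[[0.7,-0.3,2.8],0,-1],[[0.9,-0.3,3.8],0,-1],[[1.2,-0.3,4.6],0,-1],[[1.2,-0.3,4.6],0,-1],[[1.2,-0.3,4.6],0,-1]]'

```text
clock: 20.32
tcp_pos: [0.4672, -0.0321, 0.2158]
tool_rot: [-1.571, 0.0, 2.648]
ft_force: [1.0, -0.3, -0.5]
finger_gap: 0.0072
```

```bash
python3 -c "
from h import *
rep('w29'); crop('pics/w28.png',150,180,310,300,5,'pics/w28b.png')
print(proj(optics.get_calibration('wrist'),[.4447,-.0701,.06]))
t=optics.capture('top'); cv2.imwrite('pics/t29.png',t[:,:,::-1])"
```

```text
20.32 [ 0.4672 -0.0321  0.2158] [-1.5711e+00  3.0000e-04  2.6477e+00] F [ 1.   -0.31 -0.52] M [ 0.006 -0.    -0.061] gap 0.0072
F.n -1.0 n in tool [ 0.433 -0.819  0.376] F tool [-1.   0.5 -0.2] psi -0.856 tcp.n mm 192.4
(np.float64(327.2792273144563), np.float64(134.4316129376245))
```

View pics/w29.png

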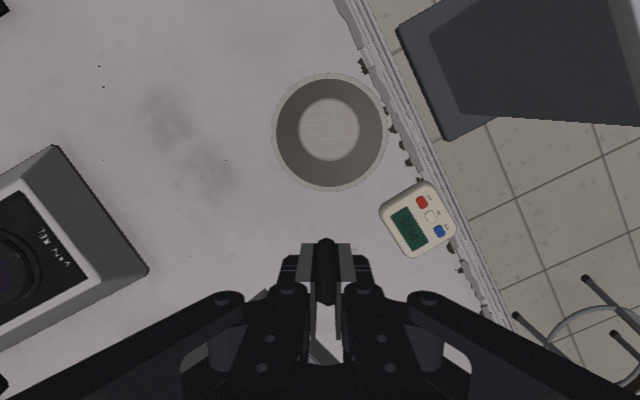

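View pics/w28b.png

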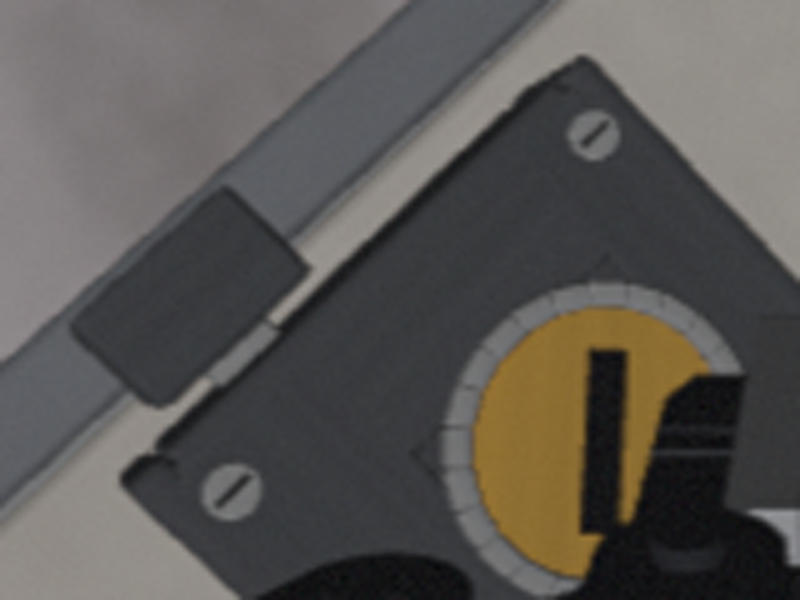

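```bash
python3 -c "
from h import *
import pickle
c=pickle.load(open('w29.pkl','rb'))
pts=[(271,132),(388,132),(330,72),(330,193)]
P=[plane(c,*p,.06) for p in pts]; print(np.round(P,4), np.linalg.norm(P[0]-P[1]),np.linalg.norm(P[2]-P[3]))
C=np.mean(P,0); print('centre',C.round(4),'floor c',plane(c,329,129,.003).round(4))
o,T=tool(); tgt=np.array([C[0],C[1],.072])+.013*T[:,2]; print(tgt, T.T@(tgt-o['tcp_pos'])/.04)
"
```

```text
[[ 0.4843 -0.0939  0.06  ]
 [ 0.3998 -0.0484  0.06  ]
 [ 0.4198 -0.112   0.06  ]
 [ 0.466  -0.0255  0.06  ]] 0.0960490232200562 0.09804841902844338
centre [ 0.4425 -0.0699  0.06  ] floor c [ 0.4425 -0.0698  0.003 ]
[ 0.43631574 -0.08138222  0.07199911] [0.09488431 3.58858443 1.45879252]
```

The rim measures 96–98 mm across, matching the 97 mm given, and its centre is (0.4425, -0.070). I'll move over the bowl, lower part-way and check.

Emit:
carry_out --deltas '[[[0.05,0,0.8],0,-1],[[0.09,0,1.46],0,-1],[[0.09,0,1.46],0,-1],[[0.09,0.8,1.46],0,-1],[[0.09,1.6,1.46],0,-1],[[0.09,2.2,1.46],0,-1],[[0.09,2.2,1.46],0,-1]]'

```text
clock: 21.3
tcp_pos: [0.4354, -0.081, 0.1264]
tool_rot: [-1.57, -0.003, 2.649]
ft_force: [-0.4, 0.4, -0.1]
finger_gap: 0.0068
```

```bash
python3 -c "
from h import *
rep('w30')
s=optics.capture('scene'); cv2.imwrite('pics/s30.png',s[:,:,::-1]); crop('pics/s30.png',260,180,400,300,5,'pics/s30c.png')"
```

```text
21.3 [ 0.4354 -0.081   0.1264] [-1.5701 -0.0029  2.6489] F [-0.4   0.39 -0.13] M [-0.004  0.021 -0.028] gap 0.0068
F.n 0.1 n in tool [ 0.436 -0.818  0.376] F tool [ 0.5  0.1 -0.2] psi -0.857 tcp.n mm 143.17
```

View pics/w30.png

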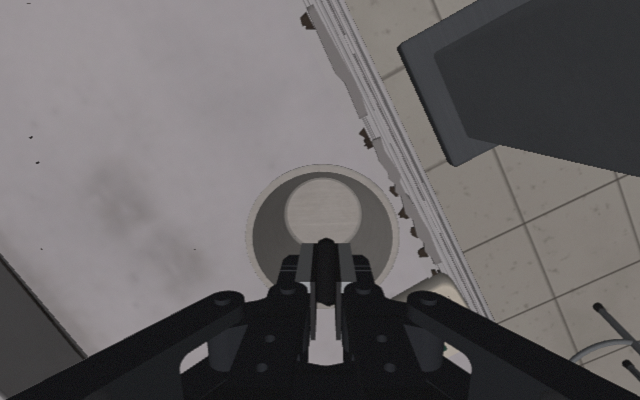

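View pics/s30c.png

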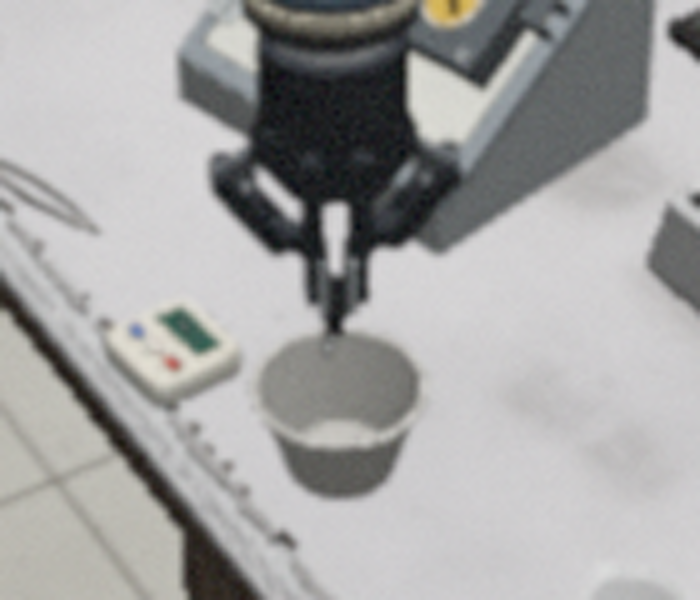

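```bash
python3 -c "
from h import *
o,T=tool(); s=optics.get_calibration('scene')
for n,d in (('tcp',(0,0,0)),('bow',(0,.005,-.005)),('mid',(0,.024,-.013)),('foot',(0,.058,-.029))):
    q=o['tcp_pos']+T@np.array(d); u=np.array(proj(s,q)); print(n,q.round(3),u.round(1),((u-[260,180])*5).round(0))
"
```

```text
tcp [ 0.437 -0.082  0.128] [326.9 240. ] [334. 300.]
bow [ 0.439 -0.077  0.123] [326.8 240.2] [334. 301.]
mid [ 0.443 -0.07   0.104] [326.7 243.8] [334. 319.]
foot [ 0.45  -0.056  0.07 ] [326.5 249.5] [333. 347.]
```

The predicted foot position (333,347) matches the tip seen at (330,350). I'll lower to TCP z of about 0.072, release and retreat upward.

Emit:
carry_out --deltas '[[[0,0.5,0],0,-1],[[0,1.0,0],0,-1],[[0,1.35,0],0,-1],[[0,1.35,0],0,-1],[[0,1.35,0],0,-1]]'

```text
clock: 22.02
tcp_pos: [0.4365, -0.082, 0.0745]
tool_rot: [-1.571, 0.001, 2.648]
ft_force: [0.9, -0.6, 0.3]
finger_gap: 0.0073
```

Emit:
carry_out --deltas '[[[0,0,0],0,-0.6],[[0,0,0],0,-0.3],[[0,0,0],0,-0.3],[[0,0,0],0,-0.3],[[0,-0.5,0],0,-0.3],[[0,-1.2,0],0,-0.3],[[0,-2,0],0,-0.3],[[0,-3,-0.5],0,-0.3],[[0,-4,-1.5],0,-0.3],[[0,-4,-2],0,-0.3],[[0,-4,-2],0,-0.3]]'

```text
clock: 23.4
tcp_pos: [0.4743, -0.0106, 0.2337]
tool_rot: [-1.571, 0.0, 2.65]
ft_force: [-0.2, 0.3, -0.7]
finger_gap: 0.0299
```

```bash
python3 -c "
from h import *
rep('w31')
s=optics.capture('scene'); cv2.imwrite('pics/s31.png',s[:,:,::-1]); crop('pics/s31.png',260,180,400,300,5,'pics/s31c.png')"
```

```text
23.4 [ 0.4743 -0.0106  0.2337] [-1.5709e+00  1.0000e-04  2.6498e+00] F [-0.19  0.27 -0.68] M [-0.029 -0.028 -0.003] gap 0.0299
F.n -0.5 n in tool [ 0.434 -0.819  0.375] F tool [ 0.3  0.7 -0.1] psi -0.858 tcp.n mm 200.41
```

View pics/w31.png

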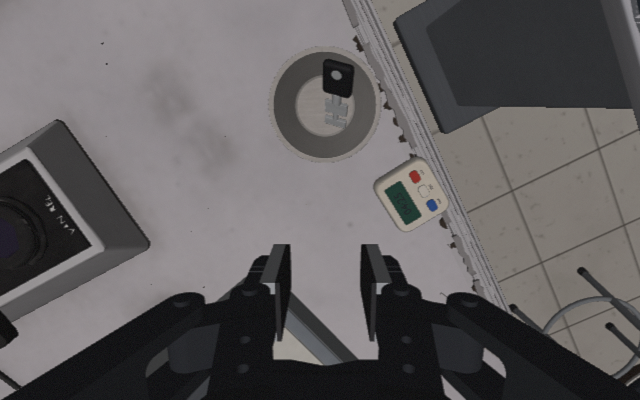

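View pics/s31c.png

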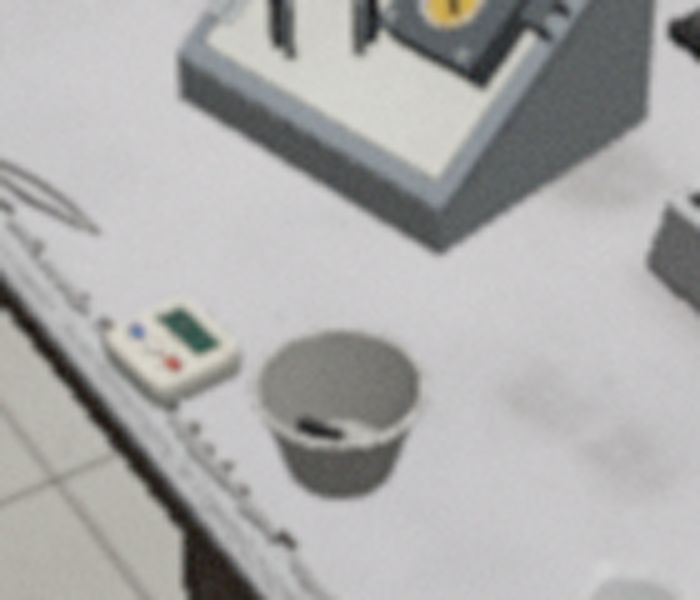

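The key leans in the upright bowl, with the bow at (338,77) and the foot at (335,125). I'll confirm it's at rest before handing in.

Emit:
carry_out --deltas '[[[0,0,0],0,-0.3],[[0,0,0],0,-0.3],[[0,0,0],0,-0.3],[[0,0,0],0,-0.3]]'

```text
clock: 24.0
tcp_pos: [0.4738, -0.0116, 0.2337]
tool_rot: [-1.571, 0.0, 2.648]
ft_force: [-0.5, -0.6, 0.3]
finger_gap: 0.0298
```

```bash
python3 - <<'E'
from h import *
o,T,c=look("w32")
a=cv2.imread("pics/w31.png").astype(int);b=cv2.imread("pics/w32.png").astype(int)
print("diff bowl",abs(a-b)[40:165,265:385].mean())
print("key mid if z=.03:",plane(c,336,100,.03), "bowl centre rim",plane(c,325,104,.06))
t=optics.capture("top"); cv2.imwrite("pics/t32.png",t[:,:,::-1])
t0=cv2.imread("pics/top0.png").astype(int); t1=t[:,:,::-1].astype(int)
for n,(x,y) in dict(timer=(333,253),beaker=(447,230),bottle=(190,197)).items(): print(n,abs(t0-t1)[y-12:y+12,x-12:x+12].mean())
crop("pics/w32.png",250,30,410,170,5,"pics/w32c.png")
E
```

```text
24.0 [ 0.4738 -0.0116  0.2337] [-1.5708  0.      2.6477] F [-0.46 -0.62  0.31] M [-0.036 -0.001 -0.05 ] gap 0.0298
diff bowl 4.2655111111111115
key mid if z=.03: [ 0.43063358 -0.07024807  0.03      ] bowl centre rim [ 0.44136508 -0.07197541  0.06      ]
timer 11.99537037037037
beaker 66.89467592592592
bottle 12.402199074074074
```

View pics/w32c.png

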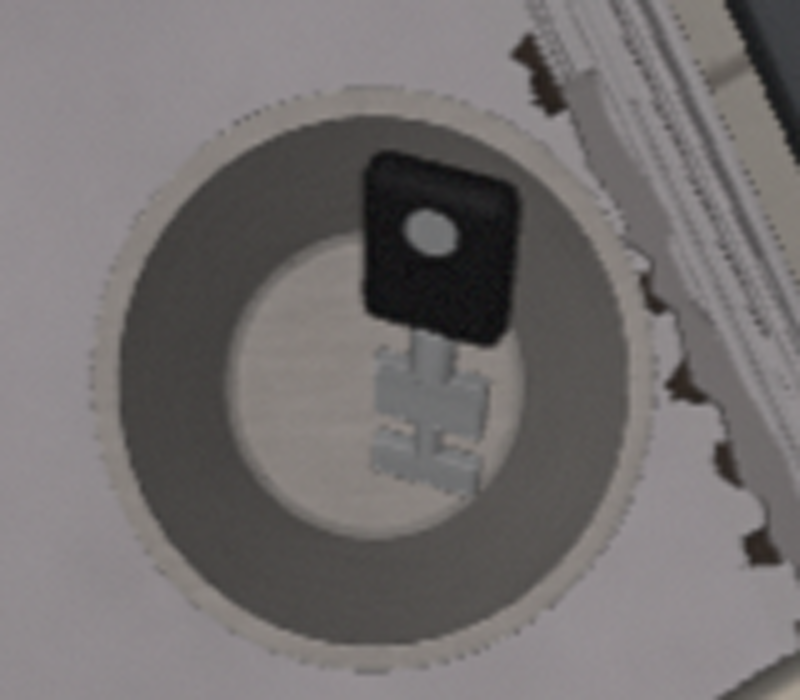

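The key is at rest, about 11 mm from the bowl's centre line. The beaker patch in the top view changed, so I'll check whether that's the arm covering it.

```bash
python3 -c "
from h import *
a=cv2.imread('pics/scene0.png');b=cv2.imread('pics/s31.png')
print(abs(a.astype(int)-b.astype(int))[290:330,370:402].mean())
cv2.imwrite('pics/bk.png',np.vstack([cv2.imread('pics/t32.png')[100:290,150:550],np.hstack([b[200:340,240:440],a[200:340,240:440]])]))"
```

```text
8.767708333333333
```

View pics/bk.png

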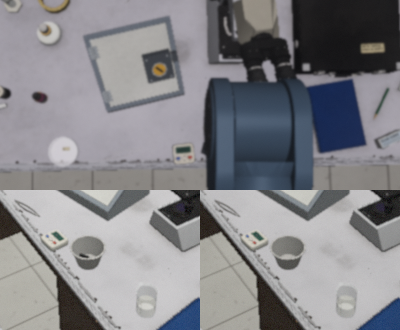

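The arm only hides the beaker in the top view. In the scene view the beaker, timer and bowl are unmoved. Handing in.

```bash
python3 -c "
from workcell import bot
print(bot.hand_in())"
```

```text
the job is handed in; nothing more can be done
None
```

The cabinet is locked and the key is lying in the steel bowl. I handed the job in at about 24 s of the 58 s allowed. The hand-in reports no verdict, so what follows is from my own checks.

- **Turning:** I turned the key clockwise with the jaws loosely around its bow until the moment about the vertical jumped from 0.31 to 0.62 N m and the key stopped moving. I then turned it back anticlockwise.
- **Finding the release position:** Light pulls found it with the tool turned about 0.86 rad anticlockwise from the start. At five earlier angles the pulls met 10–25 N. I could not measure the key's own angle directly.
- **Drawing and placing:** I drew the key out along the plug's axis against about 14 N, lowered it into the bowl, released it and backed the arm away.

**Last checks:**
- **Key:** it leans in the upright bowl with its middle about 11 mm from the centre line. That assumes a height of about 30 mm, which I estimated. Two pictures 0.6 s apart show it at rest.
- **Bolt:** it bridges the gap into the keep. I could not measure its travel directly and rely on having reached the stop.
- **Bystanders:** the beaker and timer look unmoved in the scene camera, and the bottle in the top camera. The top camera's beaker check failed only because the arm hid it.
- **Force on the lock:** wrist force stayed below about 30 N. The contact force between key and lock cannot be read directly. Squeezing the tilted key did put side loads on it, with moments about the vertical up to about 0.75 N m.

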